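# Rattle-test power adapters and load the sound ones into the tester

## Task

Pull up the index knob, draw the tester's empty tray out to its loading stop and let the pin drop home. Tip each sealed power adapter end-down both ways to feel whether a loose piece shifts inside: lay the sound ones flat side by side in the tray, and put every rattling one in the grey reject bin. When all the sound ones are loaded, pull the knob again, slide the tray back to the test stop and let the pin drop home, leaving the bottle, jar and screwdriver alone.

Things in the scene. Friction and masses are not known exactly. Their poses are not given: they have to be found in the camera images.
- tray (a joint): tray slide (m): 0 = test stop, its end against the tester's white head; 0.12 = drawn out to the loading stop. Grows along the tray's own +y (away from the head). End stops 1.5 mm past each. Drag about 2 N. The index pin bars it until the knob is pulled up
- plunger (a joint): lift of the index knob (m): 0 = pin fully down in a hole, at most 0.018; the pin clears the strip at 0.011 and rests there if let go between holes. Spring 3 N (down) to 5 N (up). The knob rides on the tray: pull it up and carry it sideways to move the tray. Holes (11 mm, pin 7 mm) at tray values 0 and 0.12; let go there, the pin springs down
- knob (a point): centre of the index plunger knob: black upright cylinder, 26 mm diameter, 28 mm tall, underside 14 mm above the tray's flange when down, free all round for fingers. On the near side of the tray, 105 mm from the tray's centre. Axes as the tray's
- tray_floor (a point): centre of the tray's inner floor, 30 mm above the table: aluminium tray, three dark pads at its y = -75, 0, +75 mm, inside 147 mm (x) by 262 mm (y), rim 10 mm. x across the slide, away from the knob; y along the slide, away from the tester's head; z up. With the tray at the test stop the head (82 mm high) begins at y = -135 mm, its cabinet (160 mm high) at y = -235 mm
- reject_bin_in (a point): centre of the inner floor (4 mm above the table) of the open grey reject bin, outside 150 mm (x) by 250 mm (y) by 45 mm high, walls 4 mm, fixed; axes along its sides
- tester: fixed tester base; origin at table level under the tray's centre when the tray is at the test stop, axes as the tray's
- cleaner_bottle: bystander: clear cleaner bottle, 52 mm diameter, 125 mm tall, origin under its foot; leave alone
- flux_jar: bystander: amber jar, 48 mm diameter, 45 mm tall, origin under its foot; leave alone
- screwdriver: bystander: grey screwdriver 160 mm long lying flat; leave alone
- adapter_1_c (a point): centre of sealed black power adapter 1: 105 mm (x) by 42 (y) by 30 (z), 0.17 to 0.51 kg. All look alike; weight is no guide. In a rattling one a loose 160 g piece slides 65 mm along x when tipped end-down over 11 degrees (surely at 25), and stays there when level again: the moment then differs by 0.10 N m. In a sound one nothing moves
- adapter_1: the same adapter 1; origin at the centre of its underside, 15 mm below its centre
- adapter_2_c (a point): centre of sealed black power adapter 2: 105 mm (x) by 42 (y) by 30 (z), 0.17 to 0.51 kg. All look alike; weight is no guide. In a rattling one a loose 160 g piece slides 65 mm along x when tipped end-down over 11 degrees (surely at 25), and stays there when level again: the moment then differs by 0.10 N m. In a sound one nothing moves
- adapter_2: the same adapter 2; origin at the centre of its underside, 15 mm below its centre
- adapter_3_c (a point): centre of sealed black power adapter 3: 105 mm (x) by 42 (y) by 30 (z), 0.17 to 0.51 kg. All look alike; weight is no guide. In a rattling one a loose 160 g piece slides 65 mm along x when tipped end-down over 11 degrees (surely at 25), and stays there when level again: the moment then differs by 0.10 N m. In a sound one nothing moves
- adapter_3: the same adapter 3; origin at the centre of its underside, 15 mm below its centre
- adapter_4_c (a point): centre of sealed black power adapter 4: 105 mm (x) by 42 (y) by 30 (z), 0.17 to 0.51 kg. All look alike; weight is no guide. In a rattling one a loose 160 g piece slides 65 mm along x when tipped end-down over 11 degrees (surely at 25), and stays there when level again: the moment then differs by 0.10 N m. In a sound one nothing moves
- adapter_4: the same adapter 4; origin at the centre of its underside, 15 mm below its centre
Not all that is in view belongs to the job. What is shaped like the adapter_3 but pink or yellow is not meant.

How it is judged:
By the outcome, as a careful person would: the job done as asked, in the order asked, and still so for the second after the job is handed in, with the robot touching nothing.
Of core_1, core_2, core_3, core_4 only 1 to 3 are there at a start; the rules pass over those that are not, and their reading is None.
At some moment in a run one of adapter_1, adapter_2, adapter_3, adapter_4 may be knocked a few centimetres aside while the robot is not near it.
Once in a run the grip may slacken for a moment while it holds something.
It also fails if it takes over 210 s, if anything falls off the work surface, if the arm or the gripper's body presses on something with over 40 N, if the wrist force passes 120 N, or if a joint passes its speed limit or range.

## Robot

A 6-joint arm with a two-finger parallel gripper is mounted at the origin on the work surface. World frame = base frame: x ahead of the robot, y to its left, z up, the work surface at z = 0. Lengths are in m, angles in rad, forces in N, time in s.
With the tool pointing down it reaches from about 0.4 to 0.925 m from the base axis. Payload 12.5 kg.
Tool frame: the origin (TCP) lies between the finger pads; the fingertips stand 22 mm ahead of it and the grasp point (between the pads) lies 3 mm ahead of it; z points along the fingers, x is the direction in which the jaws open and shut, and the axes are right-handed (so a half turn about z gives the same grasp; the last joint's range is limited). The gripper opens to 95 mm and grips with 3 to 60 N. Pads are 20 mm wide; open, the fingers measure 119 mm over their backs; the gripper's body (75 mm by 180 mm) begins 59 mm behind the grasp point.
Start: joints at [-1.237, 0.491, 1.559, -0, 1.092, -0.106], TCP at [0.266, -0.566, 0.237] pointing down, gripper open.
Joint ranges: [-3.1, 3.1], [-0.84, 2.19], [0.05, 2.79], [-1.13, 4.28], [0.06, 2.93], [-2.69, 2.69]. Speed limits (rad/s): [2.22, 2.22, 2.79, 3.14, 3.14, 3.14].

## Interface

Orientations are given as a unit quaternion [x, y, z, w].
In Python, from station import telemetry, viewer, order gives the robot as it stands. The module is installed in compiled form; this text tells all that it offers.
- The arm moves only by the tool send_rows, never from a script. Its argument "deltas" is a list that holds one entry, the list of rows, each a list of 4 numbers: the shift along the tool's x, y, z in m, then the turn about the tool's z in rad. In form: [[[x, y, z, roll], ...]]. A call has 1 to 12 rows; each row is the pose to reach, as a shift and turn from the pose commanded when the call began, along the tool's axes at that moment; what a row does not reach only later rows make up. A row lasts 1/12 s, in which the tool goes at most 41.7 mm and 7.16 degrees, less where a joint would pass 70% of its speed; a pose out of reach is approached as far as the arm can. A call with a gripper value outside its range is refused whole. "jaw" is the opening, from 0 (shut) to 1 (fully open), set as the call begins (left out, the last holds). The fingers move at their own pace and stop on an object; the grip force is fixed at half the most. Time passes only in rows, so rows that repeat a pose let the fingers close. It gives the time, the measured TCP pose, the force and the opening at its end, in the units of the state.
- telemetry.read_state(): the state, without advancing time (a new reading comes with each control period).
- viewer.grab_frame(name): name is "side" or "top" or "wrist"; returns a dict with "color" (480x640x3 uint8, blue, green, red), "K" (3x3 intrinsics, pixels), "dist" ([k1, k2, p1, p2, k3] as OpenCV has them; the pictures are not rectified), "world_to_cam" (4x4, takes a point from world to camera coordinates). Camera axes: x right, y down, z forward; pixel columns grow to the right and rows downward; lengths in m; the calibration is good to about 2 mm. A picture is of the moment at which its call begins. There is no depth.
- order.close_job(): hands the job in, once; it reports no verdict.
The state is a dict: "time": time; "joints": joint angles; "qvel": joint speeds; "joint_efforts": joint torques, N m; "tcp_pos": TCP position; "tcp_rot": TCP orientation; "ft_force": force on the tool from outside, world axes, zero at the start; "ft_torque": the same for the moment, N m; "grip_width": finger opening in m.
Only numpy, scipy, OpenCV 4.12 (cv2) and the standard library are available. Lean on these libraries where they do the work, as an engineer would, in place of code of your own. Each camera call takes 0.05 s, during which the arm holds its last target.

## Working session

There is one attempt and no reset: what is moved stays moved. The work goes in short steps, Python scripts to look and compute and a tool call to move; the robot and the scene stay as the last step left them, time stands still between calls to the robot, and variables do not carry over. Pictures are saved under pics/ and viewed, and the job is handed in when it is done.

Besides the shell and the picture viewer there is one more tool, called after "Emit:" in YAML: its name, and indented under it one key for each argument. send_rows: Moves the arm, as the interface text tells. Its arguments: {"type":"object","properties":{"deltas":{"type":"array","items":{"type":"array","items":{"type":"array","items":{"type":"number"}}}},"jaw":{"type":"number"}},"required":["deltas"]}

```bash
mkdir -p pics
cat > h.py <<'E'
import numpy as np, cv2
from scipy.spatial.transform import Rotation as R
from station import telemetry, viewer, order
def grab(name, fn=None):
    f=viewer.grab_frame(name)
    if fn: cv2.imwrite('pics/'+fn,f['color'])
    return f
def ray(f,uv):
    p=cv2.undistortPoints(np.array([[uv]],float),f['K'],np.array(f['dist']))[0,0]
    T=np.array(f['world_to_cam']); Rm=T[:3,:3]; o=-Rm.T@T[:3,3]
    d=Rm.T@np.array([p[0],p[1],1.]); return o,d/np.linalg.norm(d)
def onplane(f,uv,z):
    o,d=ray(f,uv); return o+d*(z-o[2])/d[2]
def proj(f,P):
    T=np.array(f['world_to_cam']); P=np.atleast_2d(np.array(P,float))
    return cv2.projectPoints(P,cv2.Rodrigues(T[:3,:3])[0],T[:3,3],f['K'],np.array(f['dist']))[0][:,0]
def tri(obs):
    A=np.zeros((3,3));b=np.zeros(3);L=[]
    for f,uv in obs:
        o,d=ray(f,uv);M=np.eye(3)-np.outer(d,d);A+=M;b+=M@o;L.append((o,d))
    P=np.linalg.solve(A,b); return P,[float(np.linalg.norm((np.eye(3)-np.outer(d,d))@(P-o))) for o,d in L]
def state(): return telemetry.read_state()
def show():
    s=state(); Rm=R.from_quat(s['tcp_rot']).as_matrix()
    print('t %.2f tcp'%s['time'],np.round(s['tcp_pos'],4),'xax',np.round(Rm[:,0],4),'zax',np.round(Rm[:,2],3),'yaw %.2f'%np.degrees(np.arctan2(Rm[1,0],Rm[0,0])),'F',np.round(s['ft_force'],2),'M',np.round(s['ft_torque'],3),'w %.4f'%s['grip_width'],'j',np.round(s['joints'],2))
    return s,Rm
def to(p,yaw=None):
    """delta in tool axes for world target p and x-axis yaw (deg)"""
    s,Rm=show(); d=Rm.T@(np.array(p)-s['tcp_pos'])
    roll=0
    if yaw is not None:
        y0=np.degrees(np.arctan2(Rm[1,0],Rm[0,0])); dy=(yaw-y0+90)%180-90
        roll=-np.radians(dy)
    print('delta',np.round(d,4),'roll %.3f'%roll,'rows>=',int(np.ceil(max(np.linalg.norm(d)/.0417,abs(np.degrees(roll))/7.16))))
E
python3 - <<'E'
from h import *
show()
for n in ['side','top','wrist']:
    f=grab(n,n+'0.png'); T=f['world_to_cam']; print(n,f['K'][0][0],-np.array(T)[:3,:3].T@np.array(T)[:3,3])
E
```

```text
t 0.00 tcp [ 0.266  -0.5653  0.236 ] xax [ 0.4257 -0.9048 -0.0011] zax [-0.     0.001 -1.   ] yaw -64.80 F [-0.42 -0.98  0.05] M [-0.021  0.011 -0.021] w 0.0953 j [-1.24  0.49  1.56 -0.    1.09 -0.11]
side 486.9038072185275 [0.45401116 0.79430683 0.64926398]
top 556.5364916375748 [0.18607527 0.06089177 1.45188934]
wrist 419.2603457205283 [ 0.33936814 -0.53096886  0.38326037]
```

View pics/top0.png

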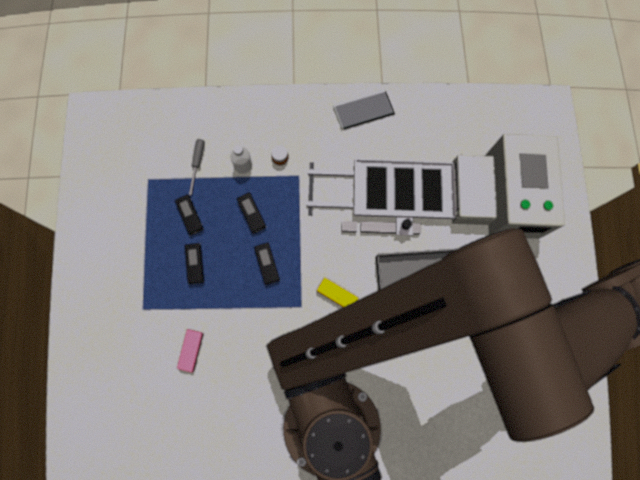

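View pics/side0.png

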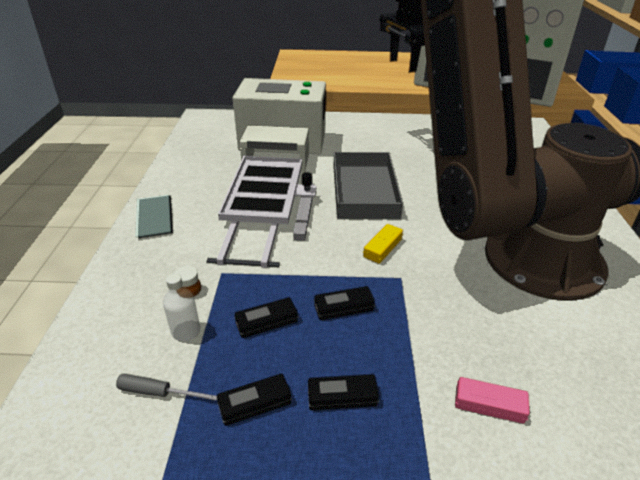

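View pics/wrist0.png

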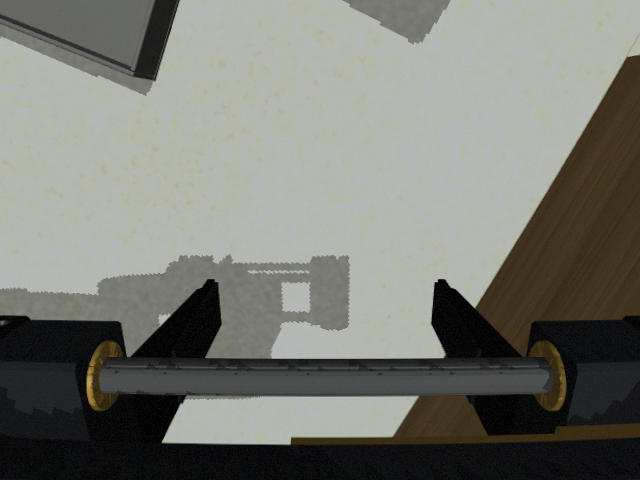

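Run:
```python
import cv2
t=cv2.imread('pics/top0.png');s=cv2.imread('pics/side0.png')
cv2.imwrite('pics/c1.png',cv2.resize(t[120:320,130:330],None,fx=3,fy=3,interpolation=2))
cv2.imwrite('pics/c2.png',cv2.resize(t[120:300,300:560],None,fx=3,fy=3,interpolation=2))
cv2.imwrite('pics/c3.png',cv2.resize(s[70:270,200:420],None,fx=3,fy=3,interpolation=2))
cv2.imwrite('pics/c4.png',cv2.resize(s[270:470,190:430],None,fx=3,fy=3,interpolation=2))
```

```text
(no output)
```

View pics/c1.png

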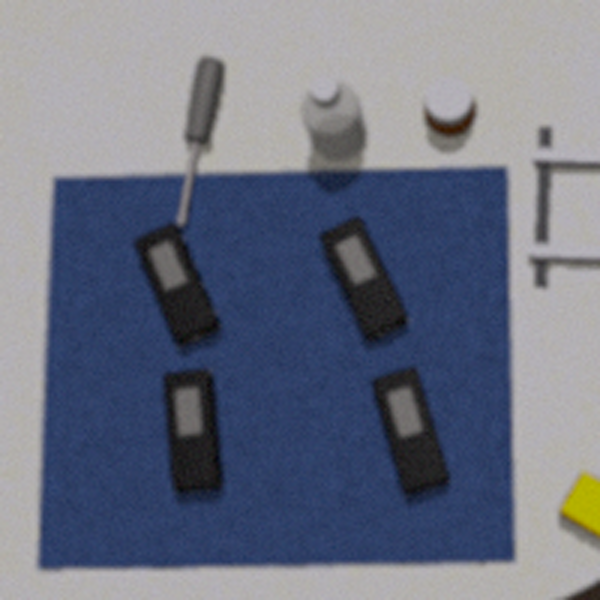

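View pics/c2.png

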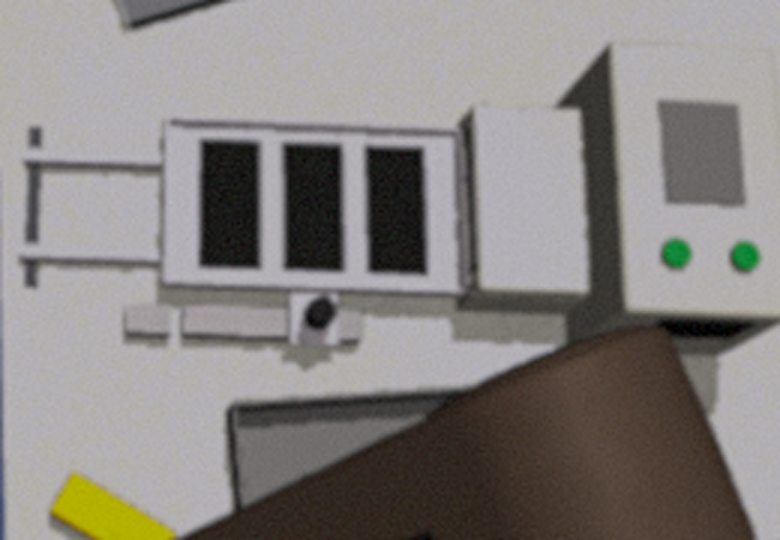

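View pics/c3.png

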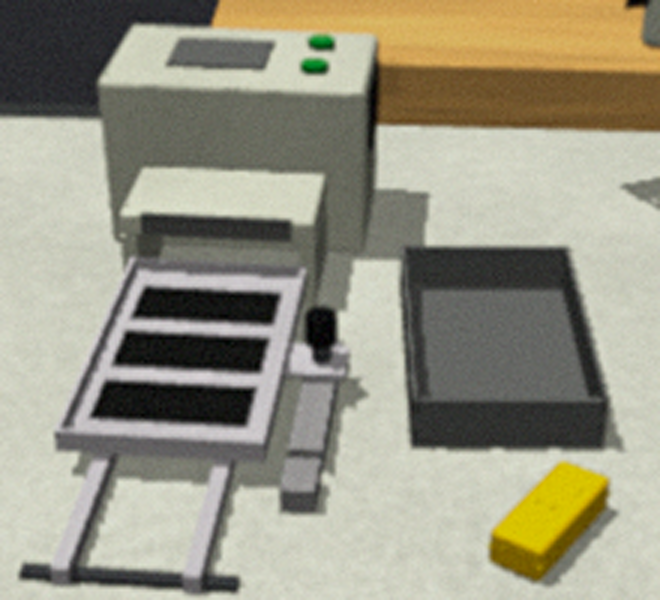

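View pics/c4.png

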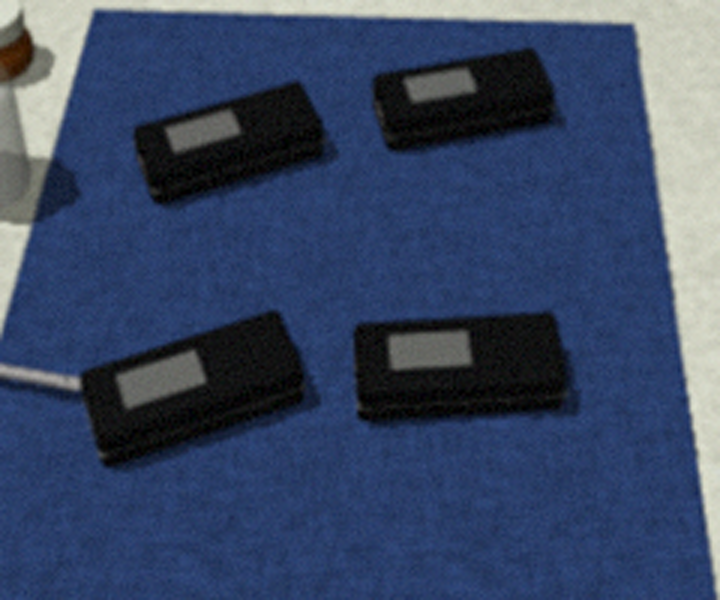

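```bash
cat >> h.py <<'E'
def dark(f,z=0.03):
    """dark quads lying on blue mat: return label blobs centres"""
    im=cv2.GaussianBlur(f['color'],(3,3),0).astype(int)
    b,g,r=im[...,0],im[...,1],im[...,2]
    return b,g,r
def blue(f):
    b,g,r=dark(f); return ((b>r+35)&(b>g+20)).astype(np.uint8)
def adapters(f,z=0.03,vis=None):
    """black blobs (incl. label) -> min area rect, centre/heading on plane z (rough)"""
    b,g,r=dark(f)
    k=((np.maximum(np.maximum(b,g),r)<62)).astype(np.uint8)
    k=cv2.morphologyEx(k,cv2.MORPH_OPEN,np.ones((3,3)))
    cs,_=cv2.findContours(k,cv2.RETR_EXTERNAL,cv2.CHAIN_APPROX_NONE)
    return [c for c in cs if cv2.contourArea(c)>150]
def labels(f,roi=None):
    """grey label inside black blobs: returns list of (4 corners px, centre)"""
    out=[]
    b,g,r=dark(f); mx=np.maximum(np.maximum(b,g),r); mn=np.minimum(np.minimum(b,g),r)
    for c in adapters(f):
        m=np.zeros(mx.shape,np.uint8); cv2.drawContours(m,[c],-1,1,-1)
        l=((mx>85)&(mx-mn<40)&(m>0)).astype(np.uint8)
        l=cv2.morphologyEx(l,cv2.MORPH_OPEN,np.ones((2,2)))
        n,lab,st,ce=cv2.connectedComponentsWithStats(l)
        if n<2: continue
        i=1+np.argmax(st[1:,4])
        if st[i,4]<30: continue
        ys,xs=np.nonzero(lab==i)
        out.append((c,ce[i],cv2.minAreaRect(np.c_[xs,ys].astype(np.float32)),st[i,4]))
    return out
E
python3 - <<'E'
from h import *
fs={n:viewer.grab_frame(n) for n in ['side','top']}
for n,f in fs.items():
    for c,ce,rc,a in labels(f):
        print(n,'label px',np.round(ce,1),'area',a,'blob',cv2.boundingRect(c),'z30:',np.round(onplane(f,ce,.03),3)[:2])
s,t=fs['side'],fs['top']
# knob
print('knob top-face', tri([(t,(300+322/3,120+312/3)),(s,(200+321/3,70+313/3))]))
for P in [((300+165/3,120+121/3),None)]: pass
# tray corners (rim top) from top c2: (165,121),(165,287),(462,130),(462,293); side c3: 4 corners
tc=[(163,122),(162,286),(470,130),(465,293)]
sc=[(58,435),(265,445),(125,262),(305,270)]
for a,b in zip(tc,sc):
    print('tray',tri([(t,(300+a[0]/3,120+a[1]/3)),(s,(200+b[0]/3,70+b[1]/3))]))
for b in [(405,247),(568,247),(604,402),(413,402)]:
    print('bin rim',onplane(s,(200+b[0]/3,70+b[1]/3),.045))
print('bin near corner', tri([(t,(300+230/3,120+407/3)),(s,(200+413/3,70+402/3))]))
E
```

```text
side label px [333.5 387.2] area 251 blob (308, 374, 74, 38) z30: [0.443 0.355]
side label px [244.2 396.9] area 273 blob (217, 374, 78, 52) z30: [0.574 0.376]
side label px [258.  314.2] area 154 blob (235, 298, 66, 41) z30: [0.576 0.21 ]
side label px [507.6  79.9] area 62 blob (0, 0, 640, 300) z30: [-0.192 -1.011]
top label px [265.5 257.9] area 107 blob (255, 243, 24, 43) z30: [0.438 0.161]
top label px [186.5 209.1] area 94 blob (175, 195, 28, 41) z30: [0.573 0.371]
top label px [377.9 328.1] area 51 blob (268, 189, 372, 291) z30: [ 0.25  -0.123]
knob top-face (array([ 0.51218911, -0.20673093,  0.0677515 ]), [0.0009376632703481916, 0.0009376632703481038])
tray (array([ 0.69895442, -0.08037609,  0.03292904]), [0.0009451341632133821, 0.0009451341632131572])
tray (array([ 0.54617597, -0.0731016 ,  0.0340433 ]), [0.0007243656694310006, 0.0007243656694312418])
tray (array([ 0.69388141, -0.36394025,  0.02292931]), [0.003346857164238354, 0.0033468571642383317])
tray (array([ 0.53473205, -0.34345955,  0.03140037]), [0.00013654101758996375, 0.0001365410175898755])
bin rim [ 0.44780793 -0.36514091  0.045     ]
bin rim [ 0.30344189 -0.37333688  0.045     ]
bin rim [ 0.29618642 -0.1255315   0.045     ]
bin rim [ 0.43965145 -0.11853811  0.045     ]
bin near corner (array([ 0.43757905, -0.1275033 ,  0.03850252]), [0.00198347520919825, 0.0019834752091982956])
```

Run:
```python
from h import *
to([0.44,-0.21,0.28],-90)
```

```text
t 0.25 tcp [ 0.2661 -0.5654  0.2364] xax [ 4.258e-01 -9.048e-01 -4.000e-04] zax [-0.  0. -1.] yaw -64.80 F [ 0.34 -1.05 -0.43] M [ 0.03  -0.062 -0.002] w 0.0952 j [-1.24  0.49  1.56  0.    1.09 -0.11]
delta [-0.2476 -0.3087 -0.0435] roll 0.440 rows>= 10
```

Emit:
send_rows:
  deltas:
    - [[-0.248,-0.309,-0.044,0.44],[-0.248,-0.309,-0.044,0.44],[-0.248,-0.309,-0.044,0.44],[-0.248,-0.309,-0.044,0.44],[-0.248,-0.309,-0.044,0.44],[-0.248,-0.309,-0.044,0.44],[-0.248,-0.309,-0.044,0.44],[-0.248,-0.309,-0.044,0.44],[-0.248,-0.309,-0.044,0.44],[-0.248,-0.309,-0.044,0.44],[-0.248,-0.309,-0.044,0.44],[-0.248,-0.309,-0.044,0.44]]

```text
time: 1.25
tcp_pos: [0.4405, -0.2086, 0.2808]
tcp_rot: [0.708, -0.706, 0.0, 0.0]
ft_force: [-1.1, 0.4, 1.5]
grip_width: 0.0954
```

Run:
```python
from h import *
show()
grab('wrist','w1.png');grab('top','t1.png');grab('side','s1.png')
```

```text
t 1.25 tcp [ 0.4405 -0.2086  0.2808] xax [ 2.5e-03 -1.0e+00  4.0e-04] zax [ 0. -0. -1.] yaw -89.86 F [-1.05  0.41  1.51] M [ 0.035  0.053 -0.011] w 0.0954 j [-0.58  0.25  1.83 -0.    1.07  0.99]
```

View pics/w1.png

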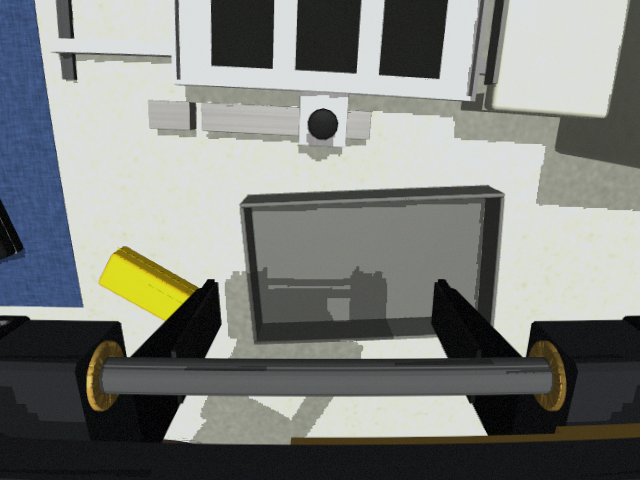

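View pics/t1.png

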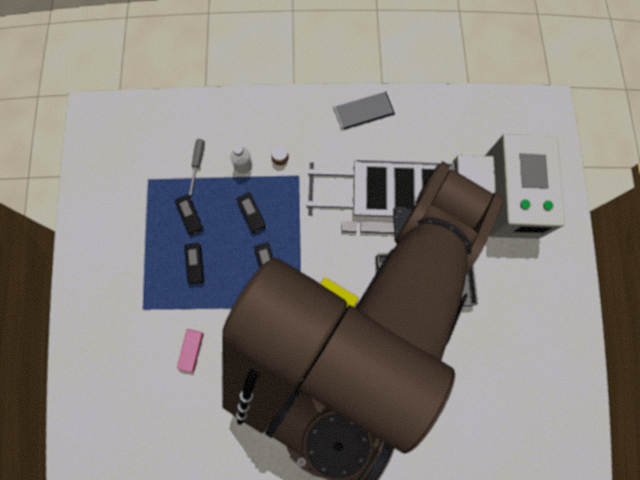

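Run:
```python
from h import *
w=viewer.grab_frame('wrist'); s=viewer.grab_frame('side')
def blob(f,x0,y0,x1,y1,th):
    g=f['color'][y0:y1,x0:x1].max(2); m=(g<th).astype(np.uint8)
    n,l,st,ce=cv2.connectedComponentsWithStats(m); i=1+np.argmax(st[1:,4]); return ce[i]+[x0,y0],st[i]
cw,aw=blob(w,300,95,348,148,70); cs,as_=blob(s,300,165,316,200,60)
print(cw,aw,cs,as_)
print('z',.068,onplane(w,cw,.068))
print(tri([(w,cw),(s,(307,174.5))]))
# bin rim outer corners: wrist px, plane .045
for p in [(240,205),(502,194),(488,186),(247,196)]: print(p,onplane(w,p,.045))
# tray near rim edge
for p in [(178,84),(475,99)]: print('tray',onplane(w,p,.04))
# pads near corners (floor .03)
for p in [(211,66),(274,69),(297,70),(358,74),(380,74),(440,79)]: print('pad',onplane(w,p,.03))
cv2.imwrite('pics/w1c.png',cv2.resize(w['color'][60:360,140:520],None,fx=2,fy=2,interpolation=2))
```

```text
[320.19214586 122.72931276] [  6  12  30  32 713] [306.5033557  180.10738255] [  2   7  10  19 149]
z 0.068 [ 0.51239384 -0.20617881  0.068     ]
(array([ 0.51272544, -0.206154  ,  0.06793123]), [0.0003339892825741902, 0.0003339892825743359])
(240, 205) [ 0.43767606 -0.13071894  0.045     ]
(502, 194) [ 0.44824877 -0.37538153  0.045     ]
(488, 186) [ 0.45571292 -0.36126123  0.045     ]
(247, 196) [ 0.4461822 -0.137731   0.045    ]
tray [ 0.54579091 -0.08061322  0.04      ]
tray [ 0.53294779 -0.34353942  0.04      ]
pad [ 0.56138071 -0.10839547  0.03      ]
pad [ 0.5583024  -0.16470781  0.03      ]
pad [ 0.55735769 -0.18520901  0.03      ]
pad [ 0.553949   -0.23964877  0.03      ]
pad [ 0.55402746 -0.25933444  0.03      ]
pad [ 0.5502033  -0.31358116  0.03      ]
```

View pics/w1c.png

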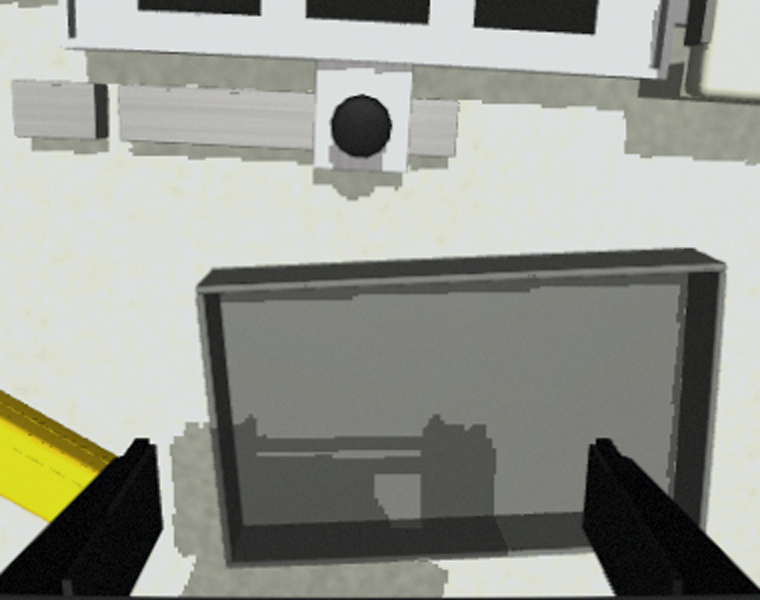

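View pics/s1.png

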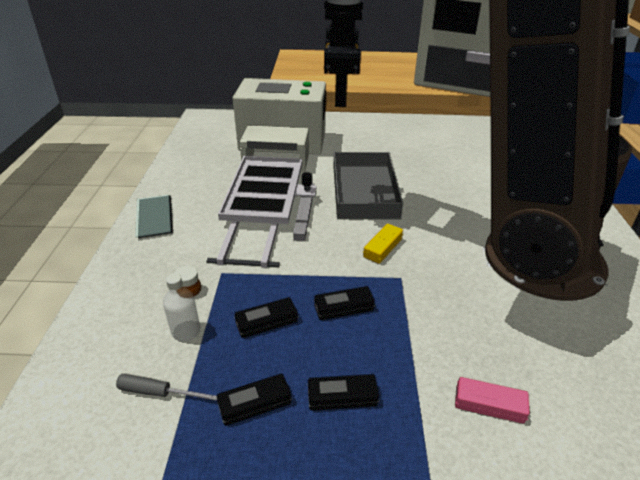

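Run:
```python
from h import *
to([0.5127,-0.2065,0.1],-92.8)
```

```text
t 1.50 tcp [ 0.4397 -0.2105  0.2804] xax [-1.8e-03 -1.0e+00 -1.0e-04] zax [-0.  0. -1.] yaw -90.10 F [-0.83 -0.64  0.26] M [0.029 0.036 0.039] w 0.0951 j [-0.58  0.25  1.83 -0.    1.07  0.99]
delta [-0.0041 -0.073   0.1804] roll 0.047 rows>= 5
```

Emit:
send_rows:
  deltas:
    - [[-0.004,-0.073,0.05,0.047],[-0.004,-0.073,0.08,0.047],[-0.004,-0.073,0.12,0.047],[-0.004,-0.073,0.16,0.047],[-0.004,-0.073,0.18,0.047],[-0.004,-0.073,0.18,0.047]]
  jaw: 0.7

```text
time: 2.0
tcp_pos: [0.5103, -0.205, 0.094]
tcp_rot: [-0.69, 0.724, 0.005, -0.002]
ft_force: [-2.0, 0.3, -0.6]
grip_width: 0.0674
```

Run:
```python
from h import *
to([0.5127,-0.2065,0.057],-92.8)
f=grab('wrist'); cv2.imwrite('pics/w2.png',f['color']); grab('side','s2.png')
```

```text
t 2.00 tcp [ 0.5103 -0.205   0.094 ] xax [-0.0484 -0.9988 -0.0047] zax [-0.01   0.005 -1.   ] yaw -92.77 F [-1.97  0.32 -0.64] M [ 0.08   0.094 -0.029] w 0.0674 j [-0.5   0.58  1.87 -0.    0.7   1.12]
delta [ 0.0016 -0.0028  0.0369] roll 0.000 rows>= 1
```

View pics/w2.png

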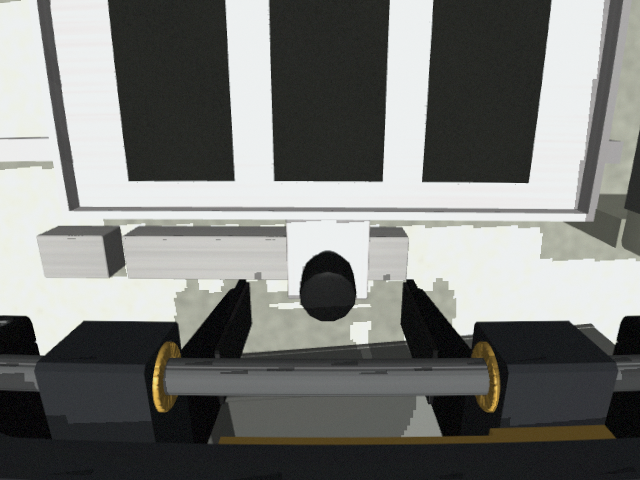

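Emit:
send_rows:
  deltas:
    - [[0,0,0.02,0],[0,0,0.043,0],[0,0,0.043,0],[0,0,0.043,0],[0,0,0.043,0]]

```text
time: 2.52
tcp_pos: [0.514, -0.2063, 0.0602]
tcp_rot: [-0.69, 0.724, -0.002, 0.0]
ft_force: [-0.1, 0.1, 0.5]
grip_width: 0.0667
```

Emit:
send_rows:
  deltas:
    - [[0,0,0,0],[0,0,0,0],[0,0,0,0],[0,0,0,0],[0,0,0,0],[0,0,0,0],[0,0,0,0],[0,0,0,0]]
  jaw: 0

```text
time: 3.18
tcp_pos: [0.5131, -0.2056, 0.0576]
tcp_rot: [-0.69, 0.724, 0.0, -0.0]
ft_force: [-0.8, 0.0, 0.7]
grip_width: 0.025
```

Emit:
send_rows:
  deltas:
    - [[0,0,-0.005,0],[0,0,-0.01,0],[0,0,-0.014,0],[0,0,-0.015,0],[0,0,-0.015,0],[0,0,-0.015,0]]

```text
time: 3.68
tcp_pos: [0.5131, -0.2055, 0.0726]
tcp_rot: [-0.69, 0.724, -0.0, -0.0]
ft_force: [2.1, -1.2, -6.0]
grip_width: 0.0254
```

Emit:
send_rows:
  deltas:
    - [[-0.01,0,0,0],[-0.025,0,0,0],[-0.04,0,0,0],[-0.055,0,0,0],[-0.07,0,0,0],[-0.085,0,0,0],[-0.1,0,0,0],[-0.11,0,0,0],[-0.118,0,0,0],[-0.12,0,0,0],[-0.12,0,0,0],[-0.12,0,0,0]]

```text
time: 4.68
tcp_pos: [0.5192, -0.0856, 0.0727]
tcp_rot: [-0.69, 0.724, -0.0, 0.0]
ft_force: [5.7, 0.3, -5.0]
grip_width: 0.0254
```

Run:
```python
from h import *
show()
grab('wrist','w3.png'); grab('side','s3.png')
```

```text
t 4.68 tcp [ 0.5192 -0.0856  0.0727] xax [-0.0471 -0.9989  0.    ] zax [ 0.001 -0.    -1.   ] yaw -92.70 F [ 5.71  0.35 -4.95] M [ 0.302 -0.936  0.011] w 0.0254 j [-0.29  0.59  1.95  0.    0.6   1.33]
```

View pics/w3.png

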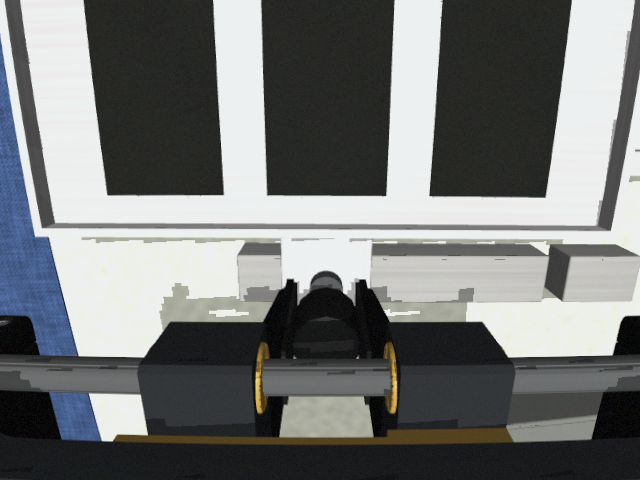

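Emit:
send_rows:
  deltas:
    - [[0,0,0.004,0],[0,0,0.008,0],[0,0,0.012,0],[0,0,0.015,0],[0,0,0.015,0],[0,0,0.015,0]]

```text
time: 5.28
tcp_pos: [0.5192, -0.086, 0.0576]
tcp_rot: [-0.69, 0.724, -0.0, 0.0]
ft_force: [5.4, 0.5, -2.5]
grip_width: 0.0255
```

Run:
```python
from h import *
show()
```

```text
t 5.28 tcp [ 0.5192 -0.086   0.0576] xax [-4.760e-02 -9.989e-01  3.000e-04] zax [ 0.001 -0.    -1.   ] yaw -92.73 F [ 5.39  0.5  -2.45] M [ 0.027 -0.898  0.022] w 0.0255 j [-0.29  0.61  1.96  0.    0.57  1.33]
```

Emit:
send_rows:
  deltas:
    - [[0,0,0,0],[0,0,0,0],[0,0,0,0],[0,0,0,0],[0,0,-0.03,0],[0,0,-0.07,0],[0,0.04,-0.11,0],[0,0.07,-0.15,0],[0,0.07,-0.19,0],[0,0.07,-0.22,0],[0,0.07,-0.22,0],[0,0.07,-0.22,0]]
  jaw: 0.7

```text
time: 6.28
tcp_pos: [0.4492, -0.0826, 0.2801]
tcp_rot: [-0.69, 0.724, -0.002, 0.001]
ft_force: [-0.1, 0.6, -0.3]
grip_width: 0.0664
```

Run:
```python
from h import *
show()
w=grab('wrist','w4.png'); s=grab('side','s4.png')
cv2.imwrite('pics/s4c.png',cv2.resize(s['color'][70:270,200:420],None,fx=3,fy=3,interpolation=2))
```

```text
t 6.28 tcp [ 0.4492 -0.0826  0.2801] xax [-0.0474 -0.9989  0.0016] zax [ 0.005 -0.002 -1.   ] yaw -92.72 F [-0.13  0.58 -0.33] M [ 0.036  0.021 -0.104] w 0.0664 j [-0.33  0.2   1.89 -0.    1.04  1.29]
```

View pics/w4.png

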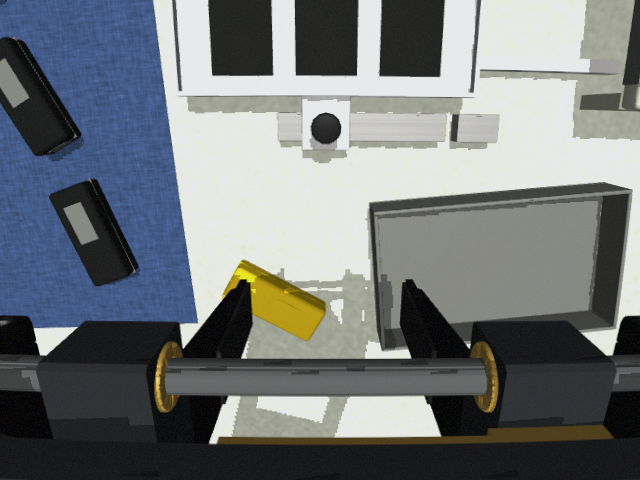

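View pics/s4c.png

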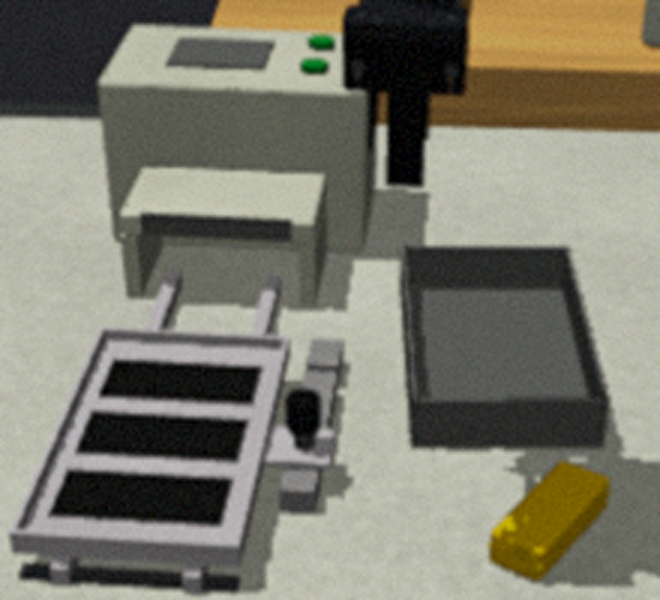

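Run:
```python
from h import *
w=viewer.grab_frame('wrist'); s=viewer.grab_frame('side')
print(tri([(w,(326,127)),(s,(200+303/3,70+395/3))]))
for p in [(210,75),(273,76),(296,76),(357,76),(380,76),(442,76)]: print('pad',onplane(w,p,.03))
for p in [(180,95),(476,97),(371,204),(632,190)]: print(onplane(w,p,.04 if p[1]<150 else .045))
to([0.42,0.24,0.4],-90)
```

```text
(array([ 0.51854251, -0.08606842,  0.07011309]), [0.0009164768339569124, 0.0009164768339568907])
pad [0.56663542 0.01474486 0.03      ]
pad [ 0.56268052 -0.04125438  0.03      ]
pad [ 0.56164149 -0.06163192  0.03      ]
pad [ 0.55912267 -0.11562016  0.03      ]
pad [ 0.55825969 -0.13601088  0.03      ]
pad [ 0.5561662  -0.19128361  0.03      ]
[0.55068735 0.04063145 0.04      ]
[ 0.53690735 -0.21918794  0.04      ]
[ 0.44593311 -0.12438483  0.045     ]
[ 0.44887451 -0.37190313  0.045     ]
t 6.48 tcp [ 0.4484 -0.0823  0.2759] xax [-4.720e-02 -9.989e-01 -8.000e-04] zax [-0.003  0.001 -1.   ] yaw -92.70 F [-0.17 -0.51 -0.56] M [ 0.021 -0.039 -0.039] w 0.0665 j [-0.33  0.2   1.9  -0.    1.04  1.29]
delta [-0.3207  0.044  -0.1237] roll -0.047 rows>= 9
```

Emit:
send_rows:
  deltas:
    - [[-0.3207,0.044,-0.124,-0.047],[-0.3207,0.044,-0.124,-0.047],[-0.3207,0.044,-0.124,-0.047],[-0.3207,0.044,-0.124,-0.047],[-0.3207,0.044,-0.124,-0.047],[-0.3207,0.044,-0.124,-0.047],[-0.3207,0.044,-0.124,-0.047],[-0.3207,0.044,-0.124,-0.047],[-0.3207,0.044,-0.124,-0.047],[-0.3207,0.044,-0.124,-0.047],[-0.3207,0.044,-0.124,-0.047]]

```text
time: 7.4
tcp_pos: [0.42, 0.2404, 0.3999]
tcp_rot: [0.708, -0.707, -0.0, 0.001]
ft_force: [-0.3, 0.5, -0.7]
grip_width: 0.0666
```

Run:
```python
from h import *
show()
w=grab('wrist','w5.png'); s=grab('side','s5.png'); t=grab('top','t5.png')
for f in (w,s,t):
    for c,ce,rc,a in labels(f):
        if a>2000: continue
        print('label',np.round(ce,1),a,cv2.boundingRect(c),np.round(cv2.minAreaRect(c),1) if 0 else '', np.round(onplane(f,ce,.03),4)[:2])
```

```text
t 7.40 tcp [0.42   0.2404 0.3999] xax [ 0.0017 -1.      0.0014] zax [-0.003 -0.001 -1.   ] yaw -89.90 F [-0.26  0.47 -0.69] M [ 0.019  0.057 -0.007] w 0.0666 j [ 0.38  0.15  1.63 -0.    1.37  1.95]
label [389.4 164.9] 560 (365, 131, 50, 87)  [0.4381 0.1614]
label [235.7 161.5] 560 (216, 129, 46, 86)  [0.442  0.3498]
label [211.   46.7] 687 (183, 9, 70, 99)  [0.5734 0.3716]
label [333.6 387.4] 222 (308, 374, 74, 38)  [0.443 0.355]
label [244.2 396.8] 246 (216, 374, 80, 52)  [0.5742 0.3761]
label [258.2 314.2] 135 (235, 297, 66, 42)  [0.5754 0.21  ]
label [337.3 298.9] 118 (314, 286, 63, 35)  [0.4386 0.167 ]
label [265.6 258.1] 91 (254, 243, 26, 44)  [0.4369 0.1604]
```

View pics/w5.png

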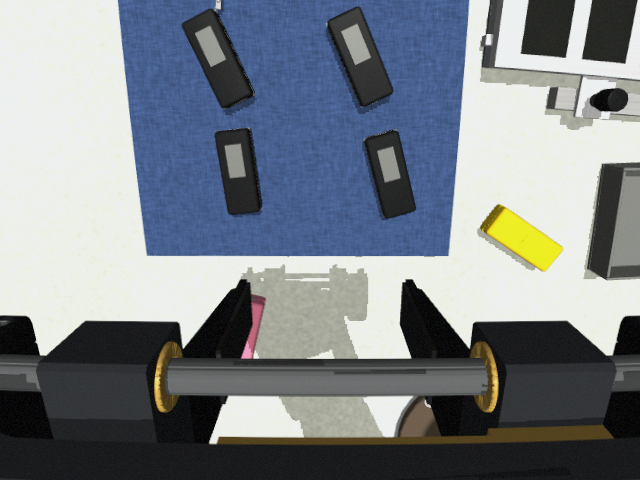

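View pics/s5.png

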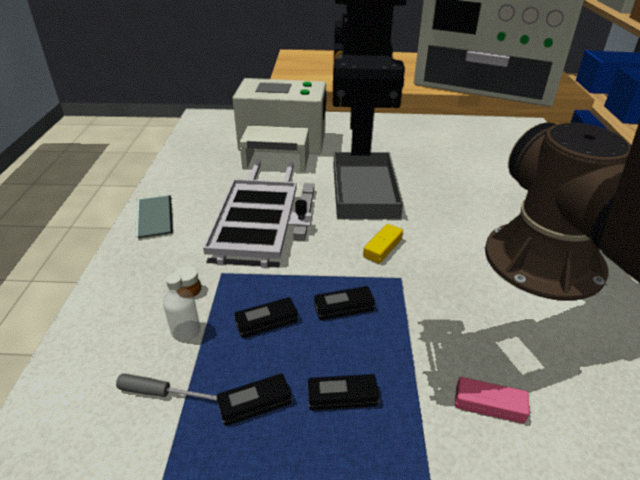

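```bash
cat >> h.py <<'E'
def rects(f,z=0.03,dims=(.105,.042),th=75,verbose=True):
    o=-np.array(f['world_to_cam'])[:3,:3].T@np.array(f['world_to_cam'])[:3,3]
    im=cv2.GaussianBlur(f['color'],(3,3),0); m=(im.max(2)<th).astype(np.uint8)
    m=cv2.morphologyEx(m,cv2.MORPH_CLOSE,np.ones((3,3)))
    cs,_=cv2.findContours(m,cv2.RETR_EXTERNAL,cv2.CHAIN_APPROX_NONE); out=[]
    for c in cs:
        if cv2.contourArea(c)<400: continue
        P=np.array([onplane(f,p[0],z)[:2] for p in c])
        rc=cv2.minAreaRect((P*1000).astype(np.float32)); bx=cv2.boxPoints(rc)/1000
        e1=bx[1]-bx[0];e2=bx[2]-bx[1]
        if np.linalg.norm(e1)<np.linalg.norm(e2): e1,e2=e2,e1
        L=[np.linalg.norm(e1),np.linalg.norm(e2)]
        if not(.09<L[0]<.13 and .035<L[1]<.065): continue
        cen=np.array(rc[0])/1000
        for e,l,d in zip((e1,e2),L,dims):
            u=e/l; sgn=np.sign(u@(cen-o[:2])); cen=cen+u*sgn*max(0,l-d)/2
        h=np.degrees(np.arctan2(e1[1],e1[0])); h=(h+90)%180-90
        M=c.reshape(-1,2).mean(0)
        out.append((cen,h))
        if verbose: print('px',np.round(M),'c',np.round(cen,4),'heading %.1f'%h,'dims',np.round(L,3))
    return out
E
python3 - <<'E'
from h import *
w=viewer.grab_frame('wrist'); s=viewer.grab_frame('side')
rects(w)
for a,b in [((389.4,164.9),(337.3,298.9)),((235.7,161.5),(333.6,387.4)),((211,46.7),(244.2,396.8)),((351,44),(258.2,314.2))]: print(tri([(w,a),(s,b)]))
E
```

```text
px [389. 174.] c [0.4253 0.1594] heading 16.0 dims [0.105 0.044]
px [238. 171.] c [0.4283 0.3481] heading 6.0 dims [0.105 0.045]
px [217.  60.] c [0.5594 0.3649] heading 23.6 dims [0.106 0.044]
px [358.  57.] c [0.561  0.1997] heading 24.6 dims [0.104 0.044]
(array([0.43782006, 0.15879584, 0.02202068]), [0.0005153836673873639, 0.00051538366738743])
(array([0.44245971, 0.35012471, 0.02323655]), [0.000471126181817191, 0.0004711261818171559])
(array([0.57543481, 0.37163925, 0.02328771]), [1.0650304623272474e-07, 1.0650304606950699e-07])
(array([0.57607596, 0.20906367, 0.0289774 ]), [0.0004710414888895817, 0.00047104148888960394])
```

Run:
```python
from h import *
to([0.4253,0.1594,0.12],-74)
```

```text
t 7.65 tcp [0.4203 0.239  0.401 ] xax [-1.8e-03 -1.0e+00  6.0e-04] zax [-0.001 -0.001 -1.   ] yaw -90.10 F [ 0.89 -0.41  0.05] M [ 0.044 -0.003  0.039] w 0.0666 j [ 0.38  0.15  1.63 -0.    1.37  1.95]
delta [ 0.0795 -0.0054  0.281 ] roll -0.281 rows>= 8
```

Emit:
send_rows:
  deltas:
    - [[0.08,-0.005,0.08,-0.281],[0.08,-0.005,0.12,-0.281],[0.08,-0.005,0.16,-0.281],[0.08,-0.005,0.2,-0.281],[0.08,-0.005,0.24,-0.281],[0.08,-0.005,0.28,-0.281],[0.08,-0.005,0.28,-0.281],[0.08,-0.005,0.28,-0.281],[0.08,-0.005,0.28,-0.281]]

```text
time: 8.4
tcp_pos: [0.4239, 0.1588, 0.1189]
tcp_rot: [0.799, -0.602, -0.002, 0.002]
ft_force: [0.2, 0.1, 0.7]
grip_width: 0.0662
```

Run:
```python
from h import *
to([0.4253,0.1594,0.026],-74)
w=grab('wrist','w6.png')
print(proj(w,[[0.4253,.1594,.03]]))
```

```text
t 8.40 tcp [0.4239 0.1588 0.1189] xax [ 2.755e-01 -9.613e-01 -3.000e-04] zax [-0.006 -0.001 -1.   ] yaw -74.01 F [0.18 0.09 0.66] M [-0.005 -0.045  0.02 ] w 0.0662 j [ 0.21  0.43  2.09 -0.    0.62  1.5 ]
delta [-0.0002 -0.0021  0.0929] roll -0.000 rows>= 3
[[325.09938623 250.51931976]]
```

View pics/w6.png

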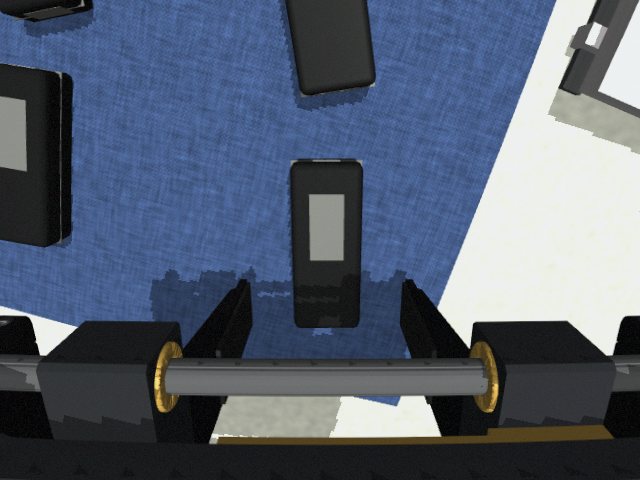

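Emit:
send_rows:
  deltas:
    - [[0,0,0.035,0],[0,0,0.07,0],[0,0,0.094,0],[0,0,0.094,0],[0,0,0.094,0]]

```text
time: 8.87
tcp_pos: [0.4255, 0.1599, 0.0284]
tcp_rot: [0.799, -0.601, -0.0, 0.0]
ft_force: [-0.6, -0.3, 0.3]
grip_width: 0.0665
```

Emit:
send_rows:
  deltas:
    - [[0,0,0,0],[0,0,0,0],[0,0,0,0],[0,0,0,0],[0,0,0,0],[0,0,0,0]]
  jaw: 0

```text
time: 9.37
tcp_pos: [0.4256, 0.16, 0.0286]
tcp_rot: [0.799, -0.601, 0.001, -0.001]
ft_force: [-0.5, -2.3, 12.7]
grip_width: 0.042
```

Run:
```python
from h import *
to([0.415,-0.24,0.13],-88)
```

```text
t 9.37 tcp [0.4256 0.16   0.0286] xax [ 2.772e-01 -9.608e-01  3.000e-04] zax [ 0.002  0.    -1.   ] yaw -73.90 F [-0.5  -2.34 12.71] M [-0.447  0.087 -0.035] w 0.0420 j [ 0.21  0.61  2.15 -0.    0.38  1.5 ]
delta [ 0.3814  0.1209 -0.1015] roll 0.246 rows>= 10
```

Emit:
send_rows:
  deltas:
    - [[0,0,-0.02,0],[0,0,-0.05,0],[0,0,-0.08,0],[0,0,-0.105,0],[0,0,-0.105,0]]

```text
time: 9.78
tcp_pos: [0.4263, 0.1604, 0.1365]
tcp_rot: [0.799, -0.601, 0.002, -0.002]
ft_force: [0.8, 0.7, -3.0]
grip_width: 0.0417
```

Emit:
send_rows:
  deltas:
    - [[0.02,0.006,0,0.04],[0.05,0.015,0,0.1],[0.09,0.028,0,0.15],[0.13,0.041,0,0.2],[0.17,0.053,0,0.246],[0.21,0.066,0,0.246],[0.25,0.078,0,0.246],[0.29,0.091,0,0.246],[0.33,0.103,0,0.246],[0.36,0.113,0,0.246],[0.381,0.121,0,0.246],[0.381,0.121,0,0.246]]

```text
time: 10.78
tcp_pos: [0.414, -0.2434, 0.1317]
tcp_rot: [0.718, -0.696, 0.0, 0.0]
ft_force: [1.1, -0.1, -3.5]
grip_width: 0.0421
```

```bash
cat >> h.py <<'E'
def meas(n=12,cam='wrist',quiet=False):
    F=[];M=[];P=[]
    for i in range(n):
        f=viewer.grab_frame(cam); s=state(); F.append(s['ft_force']);M.append(s['ft_torque']);P.append(s['tcp_pos'])
    Rm=R.from_quat(s['tcp_rot']).as_matrix(); yaw=np.arctan2(Rm[1,0],Rm[0,0])
    F=np.array(F);M=np.array(M); xa=Rm[:,0]
    print('t %.2f tcp'%s['time'],np.round(np.mean(P,0),4),'yaw %.1f'%np.degrees(yaw),'w %.4f'%s['grip_width'],'F',np.round(F.mean(0),2),'Fsd',np.round(F.std(0),2),'M',np.round(M.mean(0),3),'sd',np.round(M.std(0),3),'M.toolx %.4f +- %.4f'%((M@xa).mean(),(M@xa).std()/np.sqrt(n)))
    return f,np.mean(P,0)
E
python3 - <<'E'
from h import *
f,_=meas(8)
cv2.imwrite('pics/w7.png',f['color']); grab('side','s7.png')
E
```

```text
t 11.18 tcp [ 0.414  -0.2392  0.1321] yaw -87.9 w 0.0421 F [-0.21  0.33 -4.21] Fsd [0.31 0.34 0.53] M [0.041 0.022 0.016] sd [0.045 0.024 0.032] M.toolx -0.0209 +- 0.0088
```

View pics/w7.png

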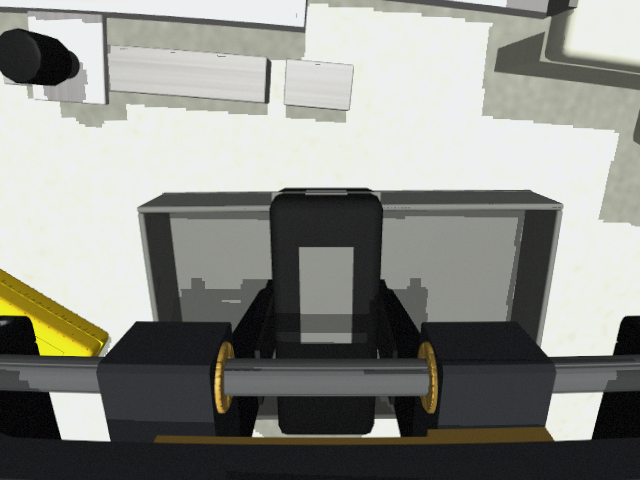

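View pics/s7.png

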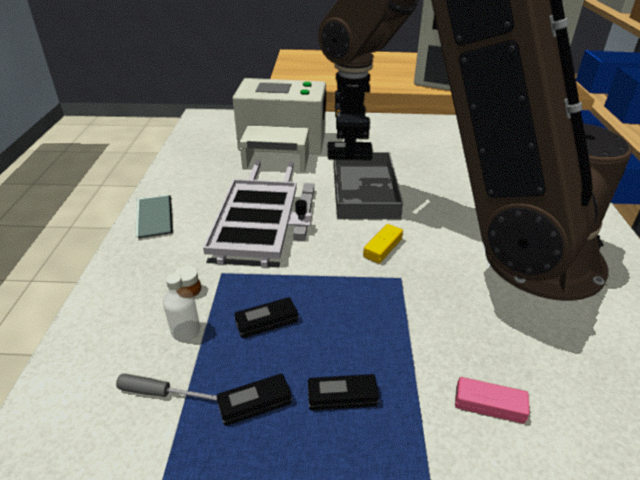

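Run:
```python
from h import *
f=viewer.grab_frame('wrist')
for p in [(138,211),(562,206),(145,207),(555,203)]: print(onplane(f,p,.045))
# adapter end top edge in image, row 190 at z of top
for r in [(326,188),(326,196)]: print(onplane(f,r,.132-.027+.03))
show()
```

```text
[ 0.43718086 -0.12940001  0.045     ]
[ 0.44925511 -0.37580821  0.045     ]
[ 0.43969778 -0.13375412  0.045     ]
[ 0.45084809 -0.37123737  0.045     ]
[ 0.47008134 -0.237302    0.135     ]
[ 0.46725339 -0.23740565  0.135     ]
t 11.28 tcp [ 0.4145 -0.239   0.1327] xax [ 3.580e-02 -9.994e-01  1.000e-04] zax [ 0. -0. -1.] yaw -87.95 F [-0.28  0.25 -4.39] M [0.016 0.103 0.014] w 0.0419 j [-0.66  0.44  2.02 -0.    0.68  0.87]
```

Emit:
send_rows:
  deltas:
    - [[0,0,0.02,0],[0,0,0.045,0],[0,0,0.055,0],[0,0,0.06,0],[0,0,0.063,0],[0,0,0.066,0],[0,0,0.069,0],[0,0,0.072,0],[0,0,0.073,0],[0,0,0.073,0]]

```text
time: 12.12
tcp_pos: [0.4137, -0.2389, 0.0605]
tcp_rot: [0.72, -0.694, -0.001, 0.0]
ft_force: [-6.9, 3.6, 8.8]
grip_width: 0.0419
```

Run:
```python
from h import *
show(); f=grab('wrist','w8.png'); s=grab('side'); cv2.imwrite('pics/s8.png',cv2.resize(s['color'][110:230,290:450],None,fx=4,fy=4,interpolation=2))
```

```text
t 12.12 tcp [ 0.4137 -0.2389  0.0605] xax [ 3.540e-02 -9.994e-01 -7.000e-04] zax [-0.001  0.001 -1.   ] yaw -87.97 F [-6.87  3.59  8.84] M [0.63  0.852 0.088] w 0.0419 j [-0.66  0.57  2.08 -0.    0.5   0.87]
```

View pics/w8.png

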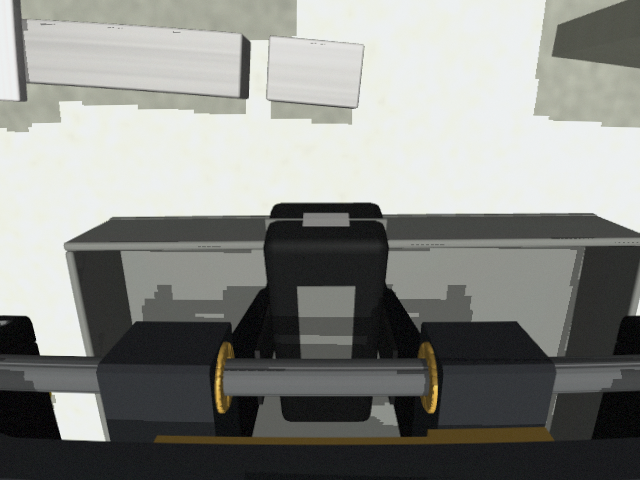

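View pics/s8.png

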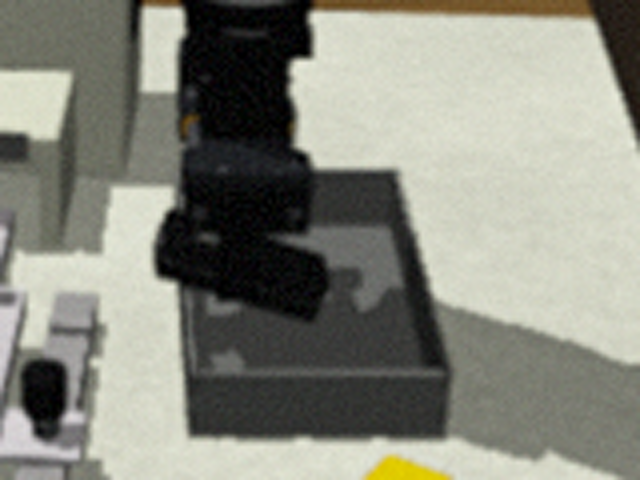

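Emit:
send_rows:
  deltas:
    - [[0,0,0.002,0],[0,0,0.004,0],[0,0,0.006,0],[0,0,0.006,0],[0,0,0.006,0]]

```text
time: 12.63
tcp_pos: [0.4139, -0.2389, 0.0546]
tcp_rot: [0.72, -0.694, -0.0, 0.0]
ft_force: [-6.2, 4.5, 10.4]
grip_width: 0.042
```

```bash
cat >> h.py <<'E'
def onvert(f,uv,p0,n):
    o,d=ray(f,uv); return o+d*((np.array(p0)-o)@n)/(d@n)
E
python3 - <<'E'
from h import *
show(); f=grab('wrist','w9.png'); s=grab('side'); cv2.imwrite('pics/s9.png',cv2.resize(s['color'][120:200,310:390],None,fx=8,fy=8,interpolation=2))
E
```

```text
t 12.63 tcp [ 0.4139 -0.2389  0.0546] xax [ 3.550e-02 -9.994e-01 -5.000e-04] zax [-0.001  0.    -1.   ] yaw -87.97 F [-6.18  4.47 10.38] M [0.783 0.672 0.104] w 0.0420 j [-0.66  0.58  2.08 -0.    0.48  0.87]
```

View pics/s9.png

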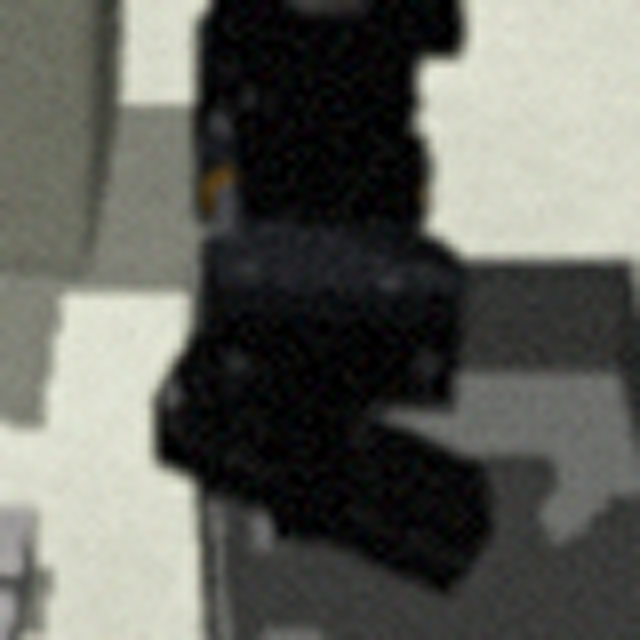

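Run:
```python
from h import *
s=viewer.grab_frame('side')
n=np.array([.0355,-.9994,0])
P=[onvert(s,(310+a/8,120+b/8),[.414,-.218,0],n) for a,b in [(165,462),(450,592),(490,500),(385,415)]]
for p in P: print(np.round(p,4))
for i,j in ((0,1),(3,2)):
    d=P[i]-P[j]; print(np.degrees(np.arctan2(d[2],np.hypot(d[0],d[1]))),np.linalg.norm(d))
```

```text
[ 0.4572 -0.2165  0.0547]
[ 0.369  -0.2196  0.0096]
[ 0.3591 -0.22    0.0424]
[ 0.3924 -0.2188  0.0714]
27.018511639389985 0.09912334586243818
40.96395585849152 0.044113671015167555
```

Emit:
send_rows:
  deltas:
    - [[0,0,0.001,0],[0,0,0.002,0],[0,0,0.002,0],[0,0,0.002,0],[0,0,0.002,0],[0,0,0.002,0],[0,0,0.0,0],[0,0,-0.02,0],[0,0,-0.04,0],[0,0,-0.054,0],[0,0,-0.054,0],[0,0,-0.054,0]]

```text
time: 13.78
tcp_pos: [0.4148, -0.2397, 0.1081]
tcp_rot: [0.719, -0.695, 0.001, -0.0]
ft_force: [-0.1, 0.6, -5.1]
grip_width: 0.042
```

Run:
```python
from h import *
f,_=meas(20); cv2.imwrite('pics/w10.png',f['color']); s=grab('side'); cv2.imwrite('pics/s10.png',cv2.resize(s['color'][90:180,300:400],None,fx=7,fy=7,interpolation=2))
```

```text
t 14.78 tcp [ 0.4143 -0.2395  0.1073] yaw -88.0 w 0.0417 F [ 0.11  0.17 -4.12] Fsd [0.58 0.4  0.82] M [ 0.023 -0.04   0.001] sd [0.038 0.034 0.027] M.toolx 0.0407 +- 0.0076
```

View pics/s10.png

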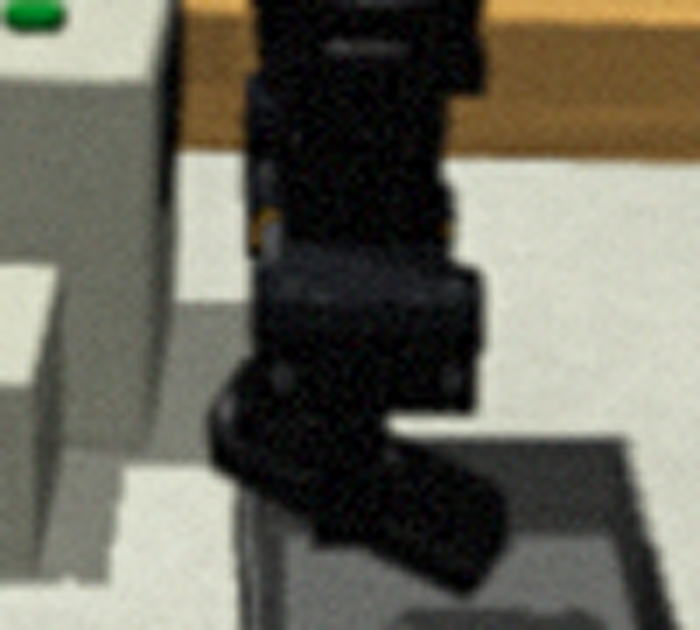

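Emit:
send_rows:
  deltas:
    - [[0,0,-0.015,0],[0.02,-0.018,-0.015,0],[0.045,-0.038,-0.015,0],[0.062,-0.053,-0.015,0],[0.062,-0.053,-0.005,0],[0.062,-0.053,0.01,0],[0.062,-0.053,0.02,0],[0.062,-0.053,0.026,0],[0.062,-0.053,0.032,0],[0.062,-0.053,0.038,0],[0.062,-0.053,0.044,0],[0.062,-0.053,0.048,0]]

```text
time: 15.83
tcp_pos: [0.472, -0.3004, 0.0618]
tcp_rot: [0.719, -0.695, 0.004, -0.001]
ft_force: [10.4, 5.9, 21.0]
grip_width: 0.042
```

Run:
```python
from h import *
show(); f=grab('wrist','w11.png'); s=grab('side'); cv2.imwrite('pics/s11.png',cv2.resize(s['color'][90:180,280:380],None,fx=7,fy=7,interpolation=2))
```

```text
t 15.83 tcp [ 0.472  -0.3004  0.0618] xax [ 0.0344 -0.9994  0.0039] zax [ 0.006 -0.004 -1.   ] yaw -88.03 F [10.44  5.91 21.01] M [ 1.147 -1.212 -0.203] w 0.0420 j [-0.69  0.63  1.88  0.    0.62  0.85]
```

View pics/s11.png

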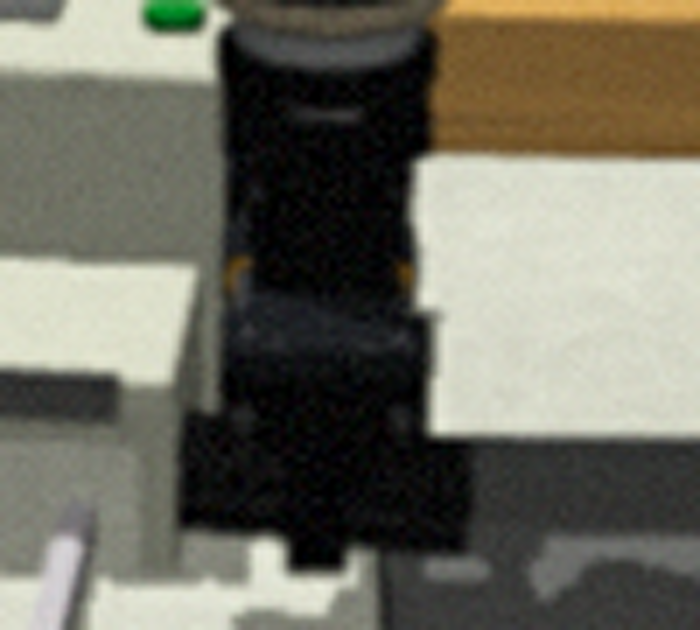

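View pics/w11.png

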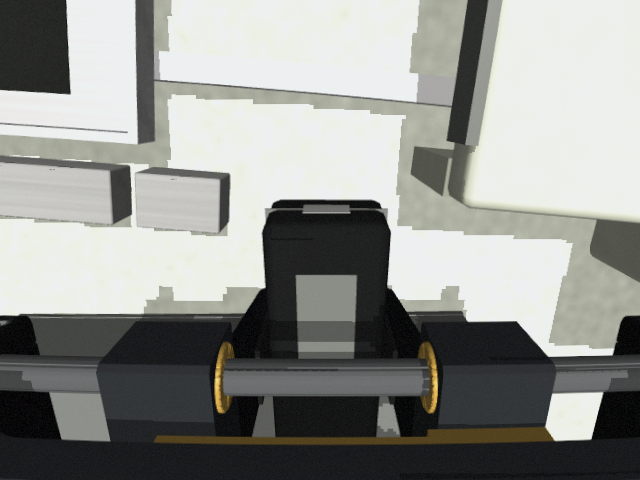

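Emit:
send_rows:
  deltas:
    - [[0,0,0.002,0],[0,0,0.004,0],[0,0,0.006,0],[0,0,0.008,0],[0,0,0.01,0],[0,0,0.01,0],[0,0,0.01,0]]

```text
time: 16.52
tcp_pos: [0.472, -0.3005, 0.052]
tcp_rot: [0.719, -0.695, 0.004, -0.001]
ft_force: [9.6, 4.0, 14.9]
grip_width: 0.0416
```

Run:
```python
from h import *
show(); f=grab('wrist','w12.png'); s=grab('side'); cv2.imwrite('pics/s12.png',cv2.resize(s['color'][100:190,280:380],None,fx=7,fy=7,interpolation=2))
```

```text
t 16.52 tcp [ 0.472  -0.3005  0.052 ] xax [ 0.0347 -0.9994  0.0042] zax [ 0.006 -0.004 -1.   ] yaw -88.01 F [ 9.6   4.01 14.92] M [ 0.839 -1.239 -0.088] w 0.0416 j [-0.69  0.65  1.89  0.    0.6   0.85]
```

View pics/s12.png

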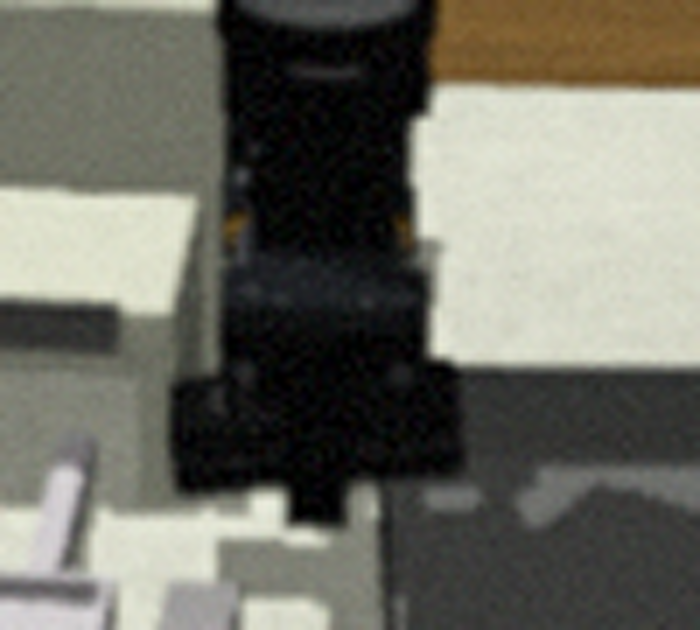

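Emit:
send_rows:
  deltas:
    - [[0,0,-0.01,0],[0,0,-0.02,0],[0,-0.01,-0.02,0],[0,-0.01,-0.02,0],[0,-0.01,-0.01,0],[0,-0.01,-0.003,0],[0,-0.01,0.0,0],[0,-0.01,0.003,0],[0,-0.01,0.006,0],[0,-0.01,0.009,0],[0,-0.01,0.012,0],[0,-0.01,0.012,0]]

```text
time: 17.62
tcp_pos: [0.4804, -0.2992, 0.0375]
tcp_rot: [0.719, -0.695, 0.001, -0.0]
ft_force: [6.9, 5.7, 6.1]
grip_width: 0.0418
```

Run:
```python
from h import *
show(); f=grab('wrist','w13.png'); s=grab('side'); cv2.imwrite('pics/s13.png',cv2.resize(s['color'][100:190,280:380],None,fx=7,fy=7,interpolation=2))
```

```text
t 17.62 tcp [ 0.4804 -0.2992  0.0375] xax [ 3.440e-02 -9.994e-01  5.000e-04] zax [ 0.002 -0.    -1.   ] yaw -88.03 F [6.88 5.68 6.09] M [ 0.813 -0.82  -0.142] w 0.0418 j [-0.67  0.68  1.87  0.    0.59  0.86]
```

View pics/s13.png

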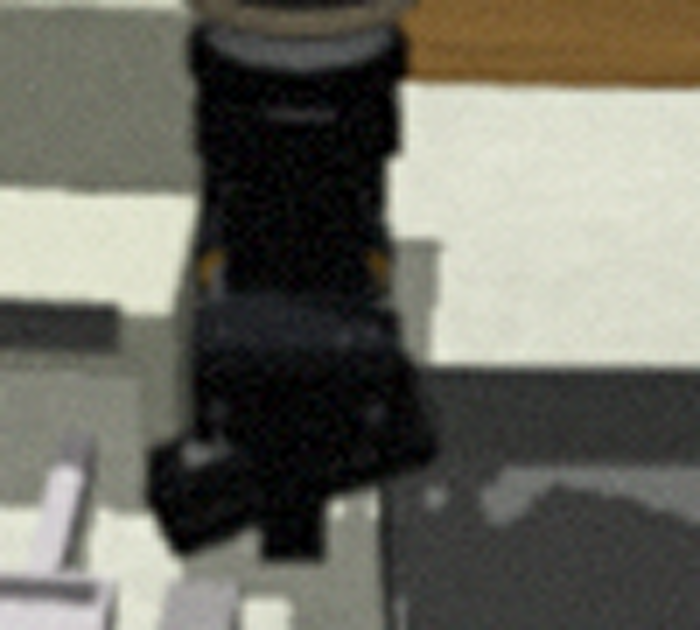

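Emit:
send_rows:
  deltas:
    - [[0,0,0.002,0],[0,0,0.004,0],[0,0,0.006,0],[0,0,0.008,0],[0,0,0.008,0],[0,0,0.008,0]]

```text
time: 18.22
tcp_pos: [0.4812, -0.2996, 0.0303]
tcp_rot: [0.72, -0.694, 0.002, -0.001]
ft_force: [9.7, 7.4, 13.3]
grip_width: 0.0418
```

Run:
```python
from h import *
show(); s=grab('side'); cv2.imwrite('pics/s14.png',cv2.resize(s['color'][100:190,280:380],None,fx=7,fy=7,interpolation=2))
```

```text
t 18.22 tcp [ 0.4812 -0.2996  0.0303] xax [ 0.0354 -0.9994  0.0021] zax [ 0.004 -0.002 -1.   ] yaw -87.97 F [ 9.68  7.39 13.3 ] M [ 1.297 -1.539  0.439] w 0.0418 j [-0.67  0.69  1.87  0.    0.57  0.86]
```

View pics/s14.png

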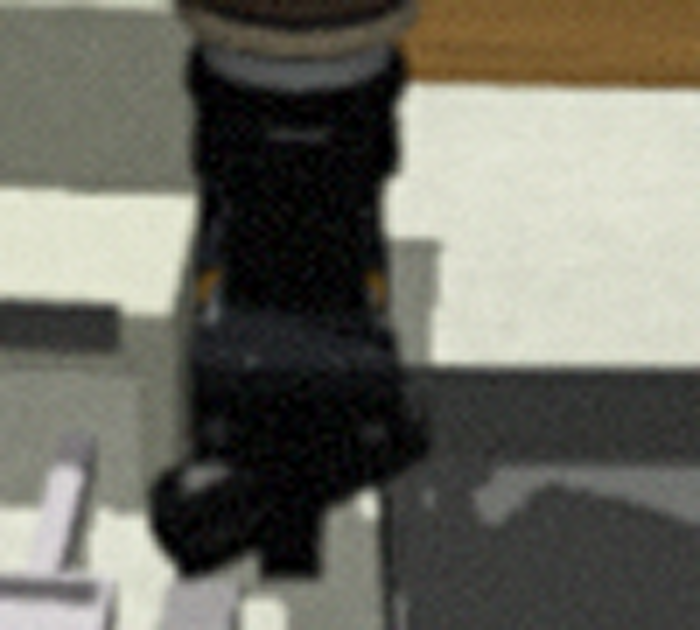

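```bash
cat >> h.py <<'E'
def tilt(f,a,b,p0,n):
    P=onvert(f,a,p0,n);Q=onvert(f,b,p0,n);d=Q-P
    print('tilt %.1f'%np.degrees(np.arctan2(d[2],np.hypot(d[0],d[1]))),np.round(P,4),np.round(Q,4),'len %.3f'%np.linalg.norm(d))
E
python3 - <<'E'
from h import *
s=viewer.grab_frame('side')
tilt(s,(280+188/7,100+576/7),(280+428/7,100+450/7),[.48,-.2785,0],np.array([.0355,-.9994,0]))
E
```

```text
tilt 31.6 [ 0.5178 -0.2772  0.0038] [ 0.4321 -0.2802  0.0566] len 0.101
```

Emit:
send_rows:
  deltas:
    - [[0,0,0.0,0],[0,0,0.0,0],[0,0,0,0],[0,0,0,0],[0,0,-0.02,0],[0,0,-0.05,0],[0,0,-0.08,0],[0,0,-0.08,0],[0,0,-0.08,0]]

```text
time: 19.07
tcp_pos: [0.4794, -0.2995, 0.1098]
tcp_rot: [0.719, -0.695, 0.001, 0.0]
ft_force: [0.7, 0.4, -5.7]
grip_width: 0.0419
```

Run:
```python
from h import *
meas(20); s=grab('side'); cv2.imwrite('pics/s15.png',cv2.resize(s['color'][80:170,280:380],None,fx=7,fy=7,interpolation=2))
```

```text
t 20.07 tcp [ 0.4793 -0.2993  0.109 ] yaw -88.0 w 0.0421 F [ 0.07 -0.1  -4.14] Fsd [0.52 0.46 0.41] M [0.024 0.068 0.008] sd [0.026 0.027 0.027] M.toolx -0.0676 +- 0.0062
```

View pics/s15.png

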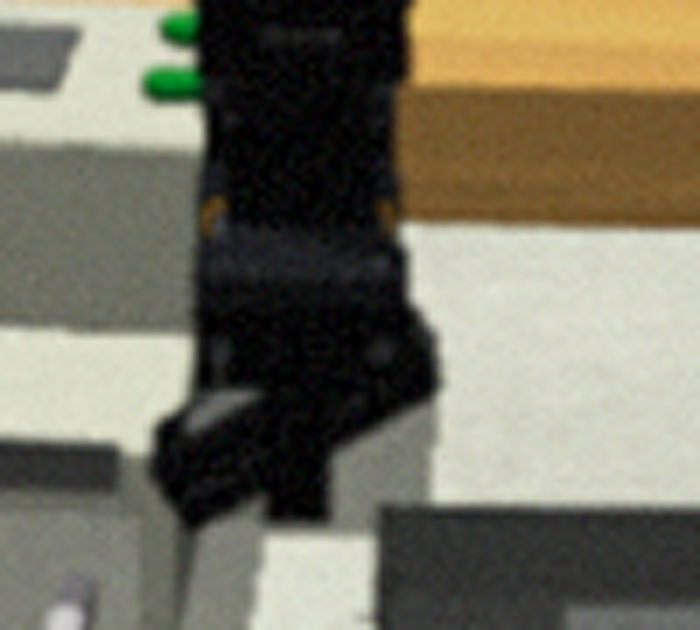

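Run:
```python
from h import *
to([0.371,-0.318,0.032],-87.5)
```

```text
t 20.12 tcp [ 0.4795 -0.2994  0.1097] xax [ 3.480e-02 -9.994e-01  1.000e-04] zax [ 0. -0. -1.] yaw -88.01 F [ 0.55 -0.06 -3.5 ] M [-0.024  0.04   0.07 ] w 0.0419 j [-0.67  0.57  1.83 -0.    0.74  0.86]
delta [0.0148 0.1091 0.0777] roll -0.009 rows>= 4
```

Emit:
send_rows:
  deltas:
    - [[0.005,0.03,0,0],[0.015,0.07,0,0],[0.015,0.109,0,0],[0.015,0.109,0,0],[0.015,0.109,0.025,0],[0.015,0.109,0.05,0],[0.015,0.109,0.07,0],[0.015,0.109,0.077,0],[0.015,0.109,0.077,0],[0.015,0.109,0.077,0]]

```text
time: 20.95
tcp_pos: [0.3712, -0.3183, 0.0326]
tcp_rot: [0.719, -0.695, -0.0, -0.0]
ft_force: [0.1, -0.6, -4.3]
grip_width: 0.0418
```

Emit:
send_rows:
  deltas:
    - [[0,0,0,0],[0,0,0,0],[0,0,0,0],[0,0,0,0],[0,0,-0.01,0],[0,0,-0.04,0],[0,0,-0.08,0],[0,0,-0.12,0],[0,0,-0.16,0],[0,0,-0.2,0],[0,0,-0.24,0],[0,0,-0.26,0]]
  jaw: 0.6

```text
time: 21.95
tcp_pos: [0.3713, -0.3182, 0.2983]
tcp_rot: [0.719, -0.695, 0.003, 0.0]
ft_force: [0.1, 0.3, 0.1]
grip_width: 0.0571
```

Run:
```python
from h import *
show(); grab('wrist','w16.png'); s=grab('side','s16.png')
```

```text
t 21.95 tcp [ 0.3713 -0.3182  0.2983] xax [ 0.0349 -0.9994  0.0049] zax [ 0.004 -0.005 -1.   ] yaw -88.00 F [0.09 0.3  0.05] M [ 0.037 -0.017  0.006] w 0.0571 j [-0.84  0.23  1.8   0.    1.11  0.69]
```

View pics/w16.png

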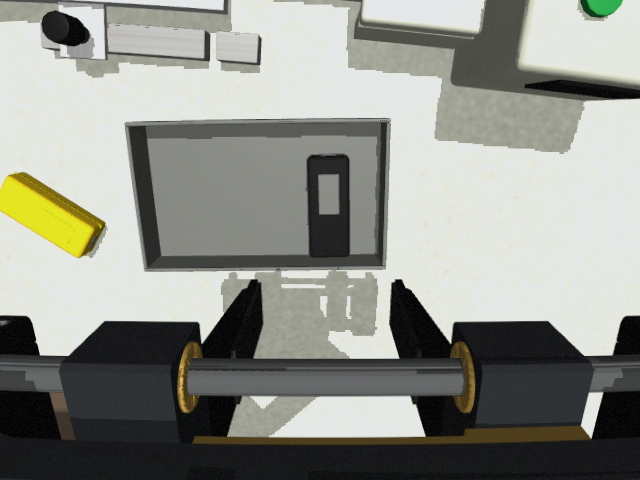

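View pics/s16.png

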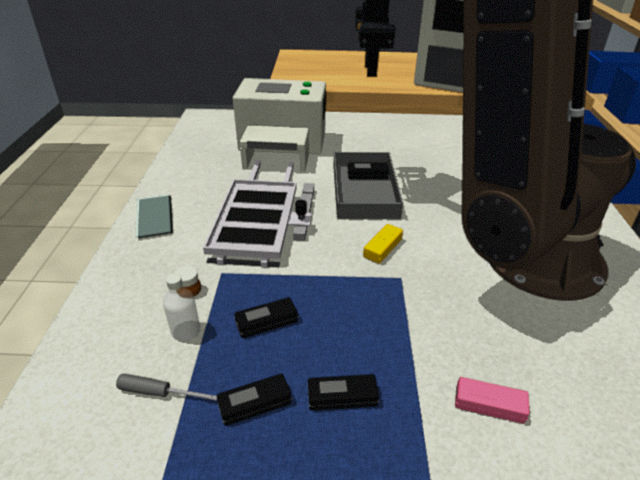

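Run:
```python
from h import *
to([0.42,0.22,0.36],-70)
```

```text
t 22.05 tcp [ 0.3716 -0.3185  0.2972] xax [ 0.0349 -0.9994  0.0058] zax [ 0.005 -0.006 -1.   ] yaw -88.00 F [-0.09  0.36 -0.65] M [0.008 0.038 0.047] w 0.0573 j [-0.84  0.23  1.8   0.    1.1   0.69]
delta [-0.5361 -0.0675 -0.0656] roll -0.314 rows>= 14
```

Emit:
send_rows:
  deltas:
    - [[-0.03,-0.03,-0.03,-0.05],[-0.07,-0.06,-0.05,-0.1],[-0.11,-0.08,-0.066,-0.15],[-0.15,-0.08,-0.066,-0.2],[-0.19,-0.08,-0.066,-0.25],[-0.23,-0.08,-0.066,-0.314],[-0.27,-0.08,-0.066,-0.314],[-0.31,-0.08,-0.066,-0.314],[-0.35,-0.08,-0.066,-0.314],[-0.39,-0.075,-0.066,-0.314],[-0.43,-0.07,-0.066,-0.314],[-0.47,-0.0675,-0.066,-0.314]]
  jaw: 0.7

```text
time: 23.05
tcp_pos: [0.4217, 0.1463, 0.3583]
tcp_rot: [0.819, -0.574, -0.0, 0.0]
ft_force: [1.4, -0.2, 0.6]
grip_width: 0.0665
```

Emit:
send_rows:
  deltas:
    - [[-0.058,0.023,0,0],[-0.058,0.023,0,0],[-0.058,0.023,0,0],[-0.058,0.023,0,0]]

```text
time: 23.38
tcp_pos: [0.3809, 0.1916, 0.3583]
tcp_rot: [0.82, -0.573, -0.0, 0.0]
ft_force: [0.5, -0.2, -0.3]
grip_width: 0.0664
```

Run:
```python
from h import *
show(); f=grab('wrist','w17.png'); rects(f)
```

```text
t 23.38 tcp [0.3809 0.1916 0.3583] xax [ 3.442e-01 -9.389e-01  2.000e-04] zax [-0. -0. -1.] yaw -69.87 F [ 0.47 -0.15 -0.27] M [0.015 0.015 0.018] w 0.0664 j [ 0.31  0.08  1.82 -0.    1.24  1.53]
px [207.  95.] c [0.4278 0.3479] heading 6.1 dims [0.104 0.046]
px [627.  84.] c [ 0.6099 -0.0967] heading -2.6 dims [0.091 0.053]
px [586.  44.] c [ 0.631  -0.0226] heading -3.0 dims [0.116 0.053]
```

View pics/w17.png

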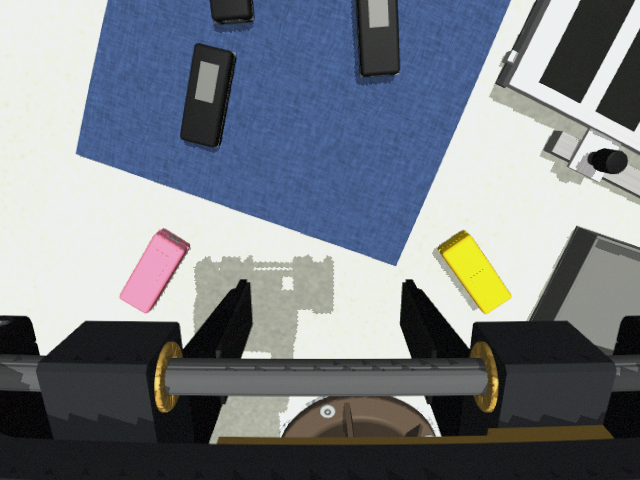

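Run:
```python
from h import *
to([0.50,0.172,0.2],-65.4)
```

```text
t 23.43 tcp [0.3816 0.191  0.3584] xax [ 3.428e-01 -9.394e-01  3.000e-04] zax [-0. -0. -1.] yaw -69.95 F [-0.18 -0.42  0.24] M [-0.024  0.016 -0.022] w 0.0667 j [ 0.31  0.08  1.82 -0.    1.24  1.53]
delta [ 0.0584 -0.1048  0.1584] roll -0.079 rows>= 5
```

Emit:
send_rows:
  deltas:
    - [[0.058,-0.105,0.158,-0.079],[0.058,-0.105,0.158,-0.079],[0.058,-0.105,0.158,-0.079],[0.058,-0.105,0.158,-0.079],[0.058,-0.105,0.158,-0.079],[0.058,-0.105,0.158,-0.079],[0.058,-0.105,0.158,-0.079],[0.058,-0.105,0.158,-0.079]]

```text
time: 24.1
tcp_pos: [0.5003, 0.1717, 0.2011]
tcp_rot: [0.841, -0.541, -0.0, 0.0]
ft_force: [-0.9, 0.3, 0.3]
grip_width: 0.0667
```

Run:
```python
from h import *
f=grab('wrist','w18.png'); r=rects(f)
to([*r[0][0],0.12],r[0][1]-90)
```

```text
px [ 93. 204.] c [0.431  0.3474] heading 6.0 dims [0.108 0.05 ]
px [605. 173.] c [ 0.6339 -0.0233] heading -3.0 dims [0.119 0.054]
px [326. 127.] c [0.5619 0.1995] heading 24.7 dims [0.104 0.042]
t 24.15 tcp [0.5002 0.172  0.2017] xax [ 4.142e-01 -9.102e-01  4.000e-04] zax [ 0.001  0.    -1.   ] yaw -65.53 F [-0.28  0.44  0.75] M [-0.039  0.045 -0.01 ] w 0.0669 j [ 0.21  0.4   1.84 -0.    0.91  1.35]
delta [-0.1883 -0.0095  0.0817] roll 0.322 rows>= 5
```

View pics/w18.png

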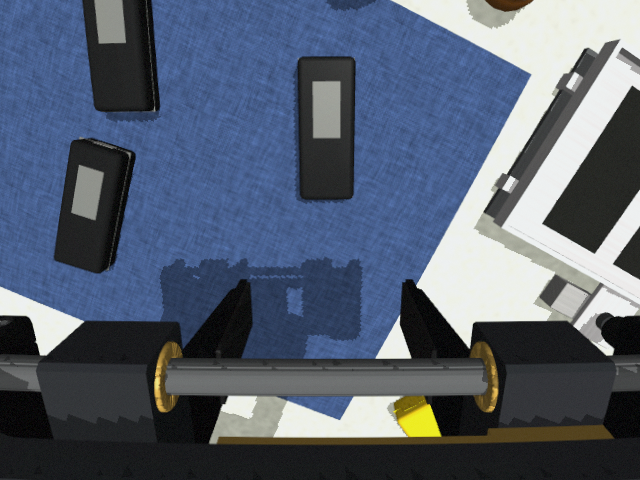

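Emit:
send_rows:
  deltas:
    - [[0,-0.035,0.03,0],[0,-0.068,0.06,0],[0,-0.068,0.09,0],[0,-0.068,0.12,0],[0,-0.068,0.15,0],[0,-0.068,0.172,0],[0,-0.068,0.172,0],[0,-0.068,0.172,0]]

```text
time: 24.82
tcp_pos: [0.5622, 0.2008, 0.0297]
tcp_rot: [0.841, -0.541, 0.0, -0.0]
ft_force: [-0.1, -0.6, 0.6]
grip_width: 0.0664
```

Emit:
send_rows:
  deltas:
    - [[0,0,0,0],[0,0,0,0],[0,0,0,0],[0,0,0,0],[0,0,0,0],[0,0,-0.02,0],[0,0,-0.06,0],[0,0,-0.1,0],[0,0,-0.1,0]]
  jaw: 0

```text
time: 25.57
tcp_pos: [0.5646, 0.2014, 0.1355]
tcp_rot: [0.841, -0.541, 0.003, -0.004]
ft_force: [1.0, -0.1, -0.7]
grip_width: 0.0422
```

Run:
```python
from h import *
to([0.406,-0.24,0.13],-88)
```

```text
t 25.57 tcp [0.5646 0.2014 0.1355] xax [ 0.415  -0.9098  0.002 ] zax [ 0.01   0.002 -1.   ] yaw -65.48 F [ 1.   -0.08 -0.65] M [ 0.019 -0.057  0.015] w 0.0422 j [ 0.23  0.57  1.73 -0.    0.83  1.38]
delta [0.3357 0.3275 0.003 ] roll 0.393 rows>= 12
```

Emit:
send_rows:
  deltas:
    - [[0.015,0.015,0,0.05],[0.04,0.04,0,0.12],[0.07,0.068,0,0.2],[0.1,0.097,0,0.28],[0.13,0.126,0,0.36],[0.16,0.155,0,0.393],[0.19,0.184,0,0.393],[0.22,0.213,0,0.393],[0.25,0.242,0,0.393],[0.28,0.272,0,0.393],[0.31,0.3,0,0.393],[0.336,0.327,0,0.393]]

```text
time: 26.57
tcp_pos: [0.403, -0.2428, 0.1286]
tcp_rot: [0.719, -0.695, 0.0, 0.0]
ft_force: [1.5, -0.5, -1.2]
grip_width: 0.0421
```

Run:
```python
from h import *
f,_=meas(12)
cv2.imwrite('pics/w19.png',f['color'])
to([0.4075,-0.24,0.075],-87.5)
```

```text
t 27.17 tcp [ 0.4037 -0.2413  0.1286] yaw -87.9 w 0.0416 F [ 0.19 -0.22 -1.54] Fsd [0.7  1.38 0.24] M [ 0.01   0.012 -0.012] sd [0.121 0.023 0.029] M.toolx -0.0118 +- 0.0062
t 27.17 tcp [ 0.4043 -0.24    0.1287] xax [ 3.620e-02 -9.993e-01  1.000e-04] zax [ 0. -0. -1.] yaw -87.92 F [-0.88 -0.19 -1.27] M [ 0.042  0.028 -0.03 ] w 0.0416 j [-0.68  0.43  2.05 -0.    0.66  0.86]
delta [ 0.0001 -0.0032  0.0537] roll -0.007 rows>= 2
```

View pics/w19.png

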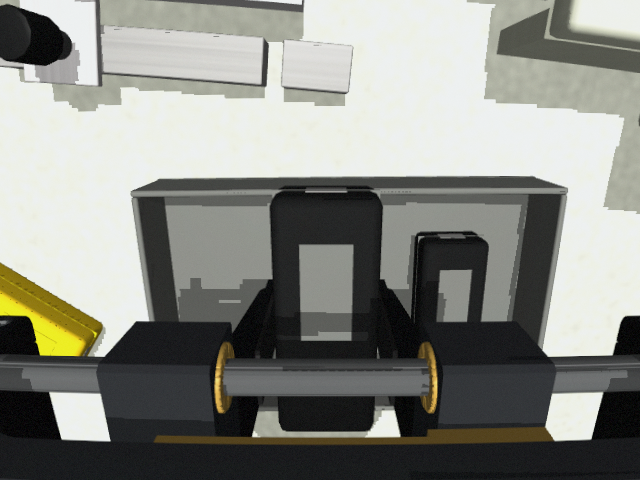

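Emit:
send_rows:
  deltas:
    - [[0,-0.003,0.02,0],[0,-0.003,0.045,0],[0,-0.003,0.055,0],[0,-0.003,0.06,0],[0,-0.003,0.063,0],[0,-0.003,0.066,0],[0,-0.003,0.069,0],[0,-0.003,0.072,0],[0,-0.003,0.075,0],[0,-0.003,0.078,0],[0,-0.003,0.078,0]]

```text
time: 28.08
tcp_pos: [0.4069, -0.24, 0.0516]
tcp_rot: [0.72, -0.694, -0.0, 0.0]
ft_force: [-6.1, 2.4, 18.1]
grip_width: 0.042
```

Run:
```python
from h import *
show(); s=grab('side'); cv2.imwrite('pics/s20.png',cv2.resize(s['color'][110:200,300:400],None,fx=7,fy=7,interpolation=2))
```

```text
t 28.08 tcp [ 0.4069 -0.24    0.0516] xax [ 0.0358 -0.9994  0.    ] zax [-0. -0. -1.] yaw -87.95 F [-6.15  2.38 18.13] M [0.661 0.842 0.115] w 0.0420 j [-0.67  0.58  2.1  -0.    0.47  0.86]
```

View pics/s20.png

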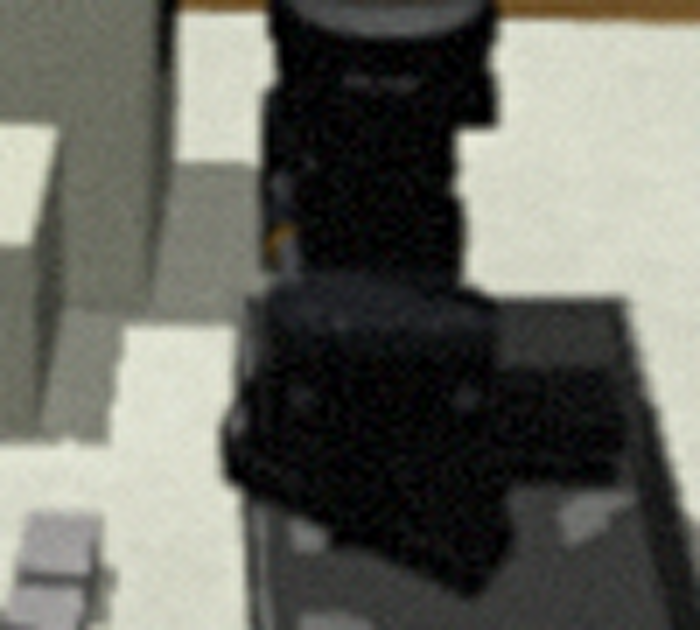

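Run:
```python
from h import *
s=viewer.grab_frame('side')
tilt(s,(300+228/7,110+480/7),(300+472/7,110+594/7),[.407,-.219,0],np.array([.0355,-.9994,0]))
```

```text
tilt -27.6 [ 0.4525 -0.2174  0.052 ] [ 0.3658 -0.2205  0.0067] len 0.098
```

Emit:
send_rows:
  deltas:
    - [[0,0,0.002,0],[0,0,0.004,0],[0,0,0.004,0],[0,0,0.004,0],[0,0,0.004,0],[0,0,0.004,0],[0,0,-0.02,0],[0,0,-0.05,0],[0,0,-0.07,0],[0,0,-0.07,0],[0,0,-0.07,0]]

```text
time: 29.1
tcp_pos: [0.4074, -0.2406, 0.1212]
tcp_rot: [0.72, -0.694, 0.001, -0.0]
ft_force: [-0.5, 0.2, -1.5]
grip_width: 0.0418
```

Run:
```python
from h import *
meas(20)
to([0.48,-0.30,0.12],-88)
```

```text
t 30.10 tcp [ 0.4069 -0.2405  0.1202] yaw -88.0 w 0.0423 F [ 0.18  0.04 -1.92] Fsd [0.51 0.35 0.42] M [0.034 0.022 0.002] sd [0.032 0.023 0.025] M.toolx -0.0211 +- 0.0053
t 30.10 tcp [ 0.407  -0.2406  0.1207] xax [ 3.480e-02 -9.994e-01  2.000e-04] zax [ 0. -0. -1.] yaw -88.01 F [ 0.69 -0.58 -2.1 ] M [0.035 0.054 0.027] w 0.0423 j [-0.67  0.45  2.05 -0.    0.64  0.86]
delta [ 0.0619 -0.0709  0.0007] roll -0.000 rows>= 3
```

Emit:
send_rows:
  deltas:
    - [[0.02,-0.024,0,0],[0.045,-0.051,0,0],[0.062,-0.071,0,0],[0.062,-0.071,0.015,0],[0.062,-0.071,0.028,0],[0.062,-0.071,0.036,0],[0.062,-0.071,0.042,0],[0.062,-0.071,0.048,0],[0.062,-0.071,0.054,0],[0.062,-0.071,0.06,0],[0.062,-0.071,0.066,0],[0.062,-0.071,0.07,0]]

```text
time: 31.1
tcp_pos: [0.4826, -0.3012, 0.0524]
tcp_rot: [0.719, -0.695, 0.004, -0.001]
ft_force: [9.0, 1.4, 14.6]
grip_width: 0.0417
```

Emit:
send_rows:
  deltas:
    - [[0,0,0.003,0],[0,0,0.006,0],[0,0,0.009,0],[0,0,0.012,0],[0,0,0.014,0],[0,0,0.014,0],[0,0,0.014,0]]

```text
time: 31.68
tcp_pos: [0.4822, -0.3012, 0.0382]
tcp_rot: [0.719, -0.695, 0.003, -0.0]
ft_force: [8.2, 0.1, 7.6]
grip_width: 0.0418
```

Run:
```python
from h import *
show(); s=grab('side'); cv2.imwrite('pics/s21.png',cv2.resize(s['color'][100:190,280:380],None,fx=7,fy=7,interpolation=2))
```

```text
t 31.68 tcp [ 0.4822 -0.3012  0.0382] xax [ 0.0349 -0.9994  0.0038] zax [ 0.005 -0.004 -1.   ] yaw -88.00 F [8.16 0.07 7.64] M [-0.101 -0.913  0.041] w 0.0418 j [-0.67  0.68  1.87  0.    0.59  0.86]
```

View pics/s21.png

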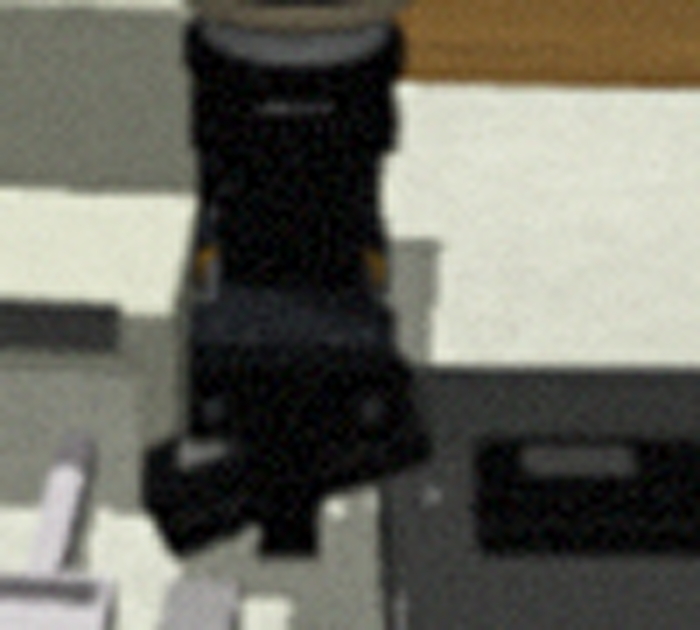

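Not far enough yet; press lower by 8 mm, hold, check.

Emit:
send_rows:
  deltas:
    - [[0,0,0.003,0],[0,0,0.006,0],[0,0,0.008,0],[0,0,0.008,0],[0,0,0.008,0],[0,0,0.008,0],[0,0,0.008,0]]

```text
time: 32.32
tcp_pos: [0.4822, -0.3013, 0.0316]
tcp_rot: [0.719, -0.695, 0.003, -0.0]
ft_force: [3.7, 2.2, 25.8]
grip_width: 0.042
```

Run:
```python
from h import *
show(); s=grab('side'); cv2.imwrite('pics/s22.png',cv2.resize(s['color'][100:190,280:380],None,fx=7,fy=7,interpolation=2))
```

```text
t 32.32 tcp [ 0.4822 -0.3013  0.0316] xax [ 0.035  -0.9994  0.0044] zax [ 0.006 -0.004 -1.   ] yaw -87.99 F [ 3.71  2.17 25.76] M [ 0.481 -0.292  0.057] w 0.0420 j [-0.67  0.69  1.87  0.    0.57  0.86]
```

View pics/s22.png

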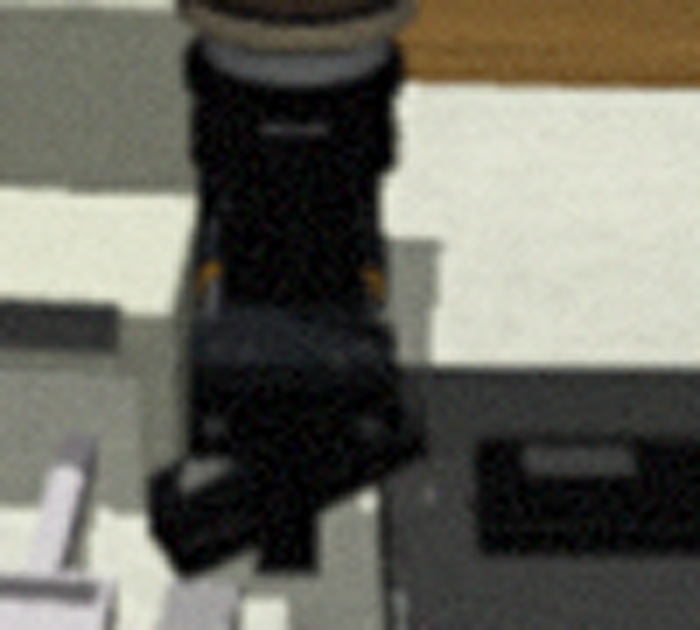

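Run:
```python
from h import *
s=viewer.grab_frame('side')
tilt(s,(280+185/7,100+576/7),(280+425/7,100+452/7),[.482,-.2803,0],np.array([.0355,-.9994,0]))
```

```text
tilt 31.2 [ 0.519  -0.279   0.0027] [ 0.4331 -0.282   0.0548] len 0.101
```

Emit:
send_rows:
  deltas:
    - [[0,0,0.0,0],[0,0,-0.02,0],[0,0,-0.05,0],[0,0,-0.08,0],[0,0,-0.09,0],[0,0,-0.09,0],[0,0,-0.09,0]]

```text
time: 33.0
tcp_pos: [0.4799, -0.2999, 0.1182]
tcp_rot: [0.719, -0.695, 0.0, 0.0]
ft_force: [-0.0, 0.1, -2.8]
grip_width: 0.0419
```

Run:
```python
from h import *
meas(20)
s=grab('side','s23.png')
```

```text
t 34.00 tcp [ 0.48   -0.3     0.1181] yaw -88.0 w 0.0418 F [ 0.03  0.17 -1.95] Fsd [0.62 0.59 0.44] M [0.04  0.022 0.001] sd [0.027 0.027 0.031] M.toolx -0.0207 +- 0.0061
```

Run:
```python
from h import *
to([0.6203,-0.1664,0.118],-92.8)
```

```text
t 34.05 tcp [ 0.4801 -0.3001  0.1187] xax [ 3.480e-02 -9.994e-01  2.000e-04] zax [ 0. -0. -1.] yaw -88.01 F [ 0.69 -0.18 -2.96] M [ 0.043 -0.023 -0.042] w 0.0416 j [-0.68  0.56  1.82 -0.    0.76  0.86]
delta [-0.1288 -0.1447  0.0007] roll 0.084 rows>= 5
```

Emit:
send_rows:
  deltas:
    - [[-0.02,-0.022,0,0.02],[-0.045,-0.05,0,0.05],[-0.07,-0.079,0,0.084],[-0.095,-0.107,0,0.084],[-0.12,-0.135,0,0.084],[-0.129,-0.145,0,0.084],[-0.129,-0.145,0,0.084],[-0.129,-0.145,0.02,0.084],[-0.129,-0.145,0.04,0.084],[-0.129,-0.145,0.05,0.084],[-0.129,-0.145,0.056,0.084],[-0.129,-0.145,0.06,0.084]]

```text
time: 35.05
tcp_pos: [0.6193, -0.1667, 0.0595]
tcp_rot: [-0.689, 0.724, 0.001, -0.001]
ft_force: [-16.1, 2.4, 27.8]
grip_width: 0.0422
```

Run:
```python
from h import *
show(); grab('wrist','w24.png'); s=grab('side'); cv2.imwrite('pics/s24.png',cv2.resize(s['color'][120:270,200:360],None,fx=4,fy=4,interpolation=2))
```

```text
t 35.05 tcp [ 0.6193 -0.1667  0.0595] xax [-4.970e-02 -9.988e-01 -3.000e-04] zax [-0.002  0.    -1.   ] yaw -92.85 F [-16.12   2.42  27.83] M [0.453 2.091 0.078] w 0.0422 j [-0.37  0.72  1.66 -0.    0.76  1.26]
```

View pics/s24.png

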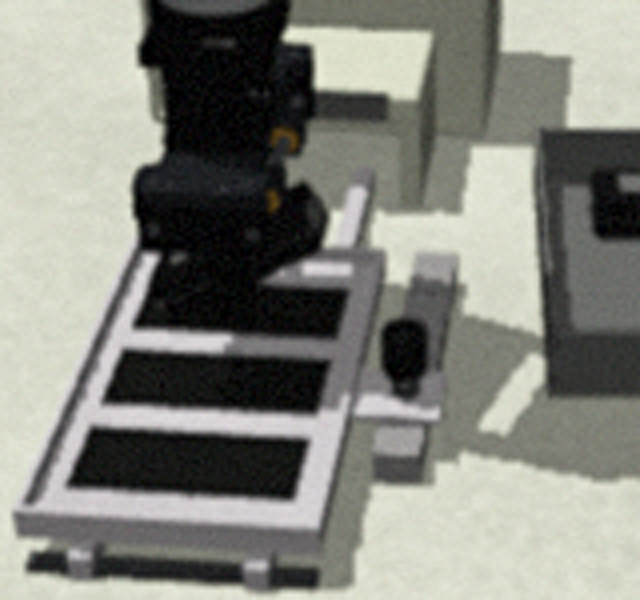

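View pics/w24.png

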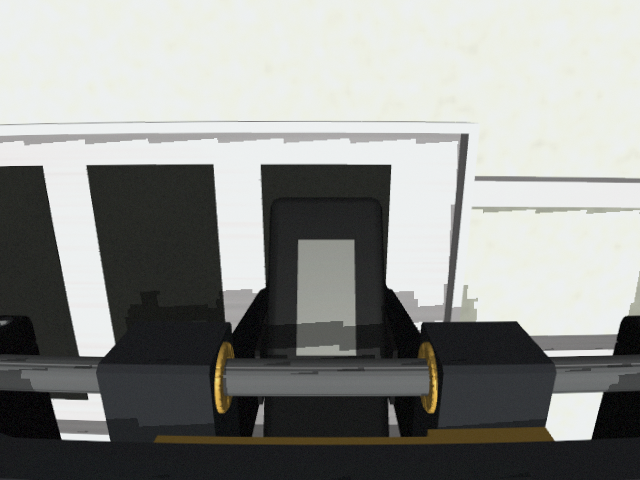

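Emit:
send_rows:
  deltas:
    - [[0,0,0.002,0],[0,0,0.004,0],[0,0,0.004,0],[0,0,0.004,0]]

```text
time: 35.48
tcp_pos: [0.6197, -0.1669, 0.0572]
tcp_rot: [-0.689, 0.724, -0.0, -0.0]
ft_force: [-12.5, 2.1, 19.2]
grip_width: 0.0418
```

Emit:
send_rows:
  deltas:
    - [[0,0,0,0],[0,0,0,0],[0,0,0,0],[0,0,0,0],[0,0,0,0]]
  jaw: 0.6

```text
time: 35.9
tcp_pos: [0.6206, -0.1663, 0.0546]
tcp_rot: [-0.689, 0.724, -0.0, -0.0]
ft_force: [0.1, -0.0, 0.1]
grip_width: 0.0568
```

Run:
```python
from h import *
show(); grab('wrist','w25.png'); s=grab('side'); cv2.imwrite('pics/s25.png',cv2.resize(s['color'][120:270,200:360],None,fx=4,fy=4,interpolation=2))
```

```text
t 35.90 tcp [ 0.6206 -0.1663  0.0546] xax [-4.930e-02 -9.988e-01  1.000e-04] zax [-0. -0. -1.] yaw -92.83 F [ 0.06 -0.02  0.11] M [-0.     0.059 -0.011] w 0.0568 j [-0.36  0.73  1.66 -0.    0.75  1.26]
```

View pics/w25.png

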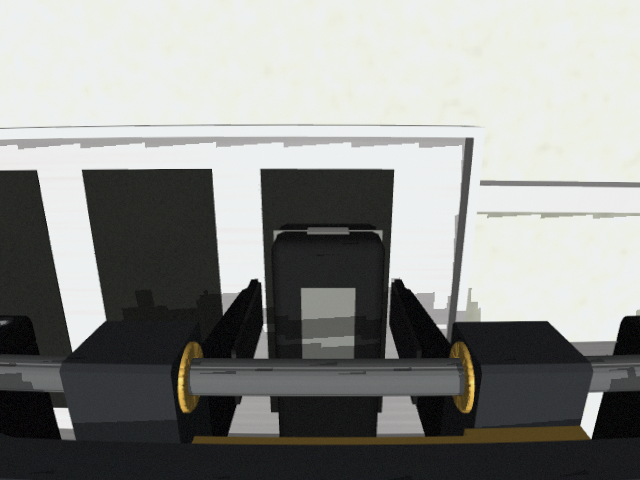

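Emit:
send_rows:
  deltas:
    - [[0,0,-0.03,0],[0,0.02,-0.07,0],[0,0.04,-0.11,0],[0,0.06,-0.15,0],[0,0.08,-0.19,0],[0,0.08,-0.22,0],[0,0.08,-0.22,0],[0,0.08,-0.22,0]]

```text
time: 36.67
tcp_pos: [0.541, -0.1624, 0.2769]
tcp_rot: [-0.689, 0.724, -0.002, 0.001]
ft_force: [0.6, 0.7, -0.7]
grip_width: 0.0568
```

Run:
```python
from h import *
show(); f=grab('wrist','w26.png'); rects(f,z=.06,th=50)
s=grab('side','s26.png')
for p in [(300,40),(300,60)]: pass
```

```text
t 36.67 tcp [ 0.541  -0.1624  0.2769] xax [-0.0493 -0.9988  0.0017] zax [ 0.004 -0.002 -1.   ] yaw -92.83 F [ 0.56  0.74 -0.67] M [ 0.062  0.021 -0.009] w 0.0568 j [-0.41  0.36  1.66 -0.    1.11  1.21]
px [326. 118.] c [ 0.6068 -0.1695] heading -2.8 dims [0.119 0.048]
px [243. 113.] c [ 0.6221 -0.0945] heading -3.0 dims [0.108 0.048]
px [162. 114.] c [ 0.6257 -0.0255] heading -3.0 dims [0.108 0.049]
```

View pics/w26.png

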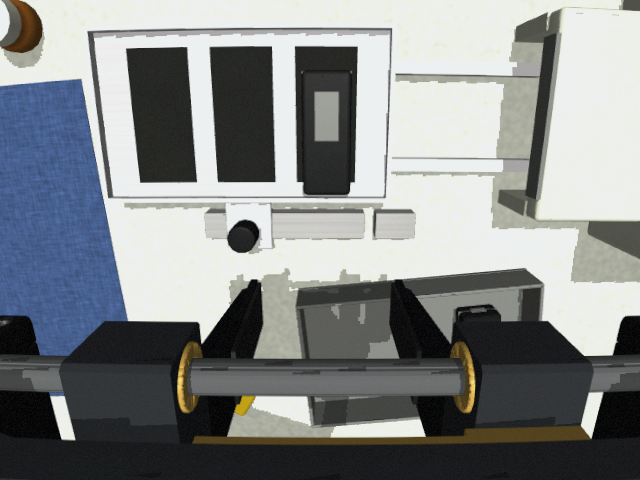

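View pics/s26.png

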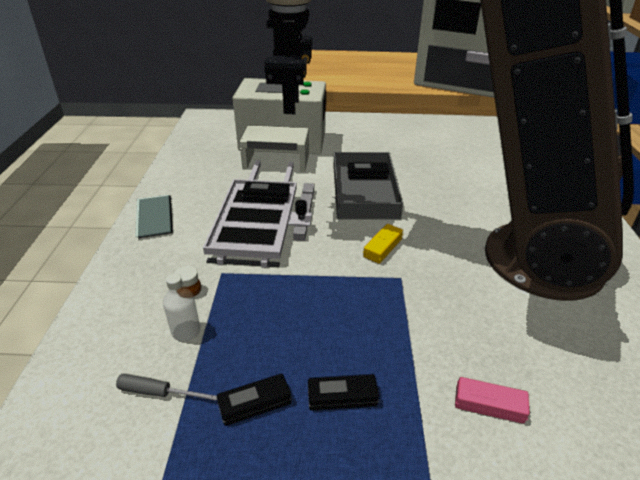

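Run:
```python
from h import *
f=viewer.grab_frame('wrist')
# label mask in the tray adapter
g=f['color'][80:150,305:348].max(2); m=(g>100).astype(np.uint8); n,l,st,ce=cv2.connectedComponentsWithStats(m); i=1+np.argmax(st[1:,4]); c=ce[i]+[305,80]; L=onplane(f,c,.06); print(c,st[i],L)
u=np.array([.9988,-.0489]); cen=L[:2]-.013*u; print('centre',cen)
print('near end row194',onplane(f,(326,194),.045),'far end',onplane(f,(327,71),.06))
to([*cen,.06],-92.8)
```

```text
[327.04827031 113.37409493] [  10    9   25   50 1243] [ 0.62029027 -0.16741171  0.06      ]
centre [ 0.60730587 -0.16677601]
near end row194 [ 0.54970152 -0.16312233  0.045     ] far end [ 0.65351786 -0.16896612  0.06      ]
t 36.82 tcp [ 0.5404 -0.162   0.2732] xax [-4.910e-02 -9.988e-01 -7.000e-04] zax [-0.002  0.001 -1.   ] yaw -92.81 F [0.12 0.06 1.49] M [ 0.036 -0.015 -0.01 ] w 0.0572 j [-0.41  0.37  1.66 -0.    1.11  1.21]
delta [ 0.0016 -0.0675  0.2131] roll -0.000 rows>= 6
```

Emit:
send_rows:
  deltas:
    - [[0.001,-0.03,0.04,0],[0.002,-0.065,0.08,0],[0.002,-0.065,0.12,0],[0.002,-0.065,0.16,0],[0.002,-0.065,0.2,0],[0.002,-0.065,0.213,0],[0.002,-0.065,0.213,0],[0.002,-0.065,0.213,0]]
  jaw: 0.65

```text
time: 37.48
tcp_pos: [0.6046, -0.1669, 0.0588]
tcp_rot: [-0.69, 0.724, 0.002, -0.001]
ft_force: [1.0, -0.2, 1.0]
grip_width: 0.0616
```

Emit:
send_rows:
  deltas:
    - [[0,0,0,0],[0,0,0,0],[0,0,0,0],[0,0,0,0],[0,0,0,0],[0,0,-0.004,0],[0,-0.008,-0.004,0],[0,-0.016,-0.004,0],[0,-0.016,-0.004,0],[0,-0.016,-0.001,0],[0,-0.016,0.001,0],[0,-0.016,0.001,0]]
  jaw: 0

```text
time: 38.48
tcp_pos: [0.6221, -0.1684, 0.0624]
tcp_rot: [-0.69, 0.724, -0.001, 0.0]
ft_force: [-3.9, 1.2, 18.2]
grip_width: 0.0418
```

Emit:
send_rows:
  deltas:
    - [[0,0,0,0],[0,0,0,0],[0,0,0,0],[0,0,-0.03,0],[0,0.02,-0.07,0],[0,0.04,-0.11,0],[0,0.06,-0.15,0],[0,0.08,-0.19,0],[0,0.08,-0.22,0],[0,0.08,-0.22,0]]
  jaw: 0.6

```text
time: 39.32
tcp_pos: [0.5422, -0.1649, 0.2881]
tcp_rot: [-0.689, 0.724, -0.005, 0.002]
ft_force: [0.0, -0.5, 0.3]
grip_width: 0.0567
```

Run:
```python
from h import *
show(); f=grab('wrist','w27.png')
to([0.45,0.27,0.33],-75)
```

```text
t 39.32 tcp [ 0.5422 -0.1649  0.2881] xax [-0.0496 -0.9988  0.0038] zax [ 0.01  -0.004 -1.   ] yaw -92.84 F [ 0.04 -0.53  0.26] M [ 0.062 -0.03   0.019] w 0.0567 j [-0.41  0.35  1.64 -0.    1.13  1.21]
t 39.37 tcp [ 0.5421 -0.1647  0.2845] xax [-0.0494 -0.9988  0.0026] zax [ 0.007 -0.003 -1.   ] yaw -92.83 F [ 0.29 -0.9  -0.65] M [ 0.025  0.016 -0.027] w 0.0568 j [-0.41  0.36  1.65 -0.    1.13  1.21]
delta [-0.4294  0.1131 -0.0474] roll -0.311 rows>= 11
```

View pics/w27.png

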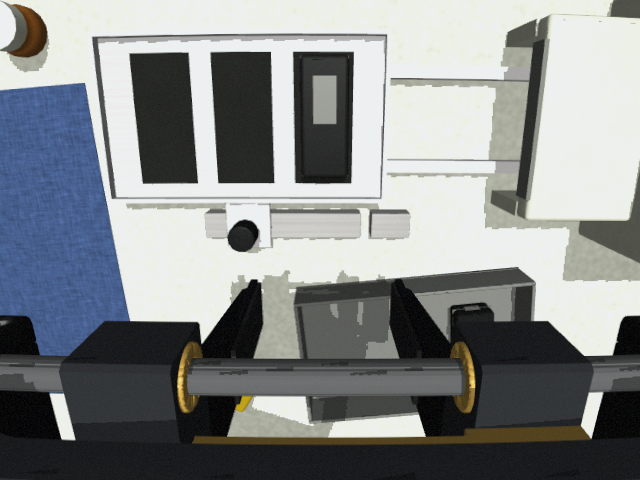

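Run:
```python
from h import *
to([0.40,0.33,0.3],-84)
```

```text
t 39.37 tcp [ 0.5421 -0.1647  0.2845] xax [-0.0494 -0.9988  0.0026] zax [ 0.007 -0.003 -1.   ] yaw -92.83 F [ 0.29 -0.9  -0.65] M [ 0.025  0.016 -0.027] w 0.0568 j [-0.41  0.36  1.65 -0.    1.13  1.21]
delta [-0.487   0.1662 -0.0179] roll -0.154 rows>= 13
```

Emit:
send_rows:
  deltas:
    - [[-0.487,0.166,-0.018,-0.154],[-0.487,0.166,-0.018,-0.154],[-0.487,0.166,-0.018,-0.154],[-0.487,0.166,-0.018,-0.154],[-0.487,0.166,-0.018,-0.154],[-0.487,0.166,-0.018,-0.154],[-0.487,0.166,-0.018,-0.154],[-0.487,0.166,-0.018,-0.154],[-0.487,0.166,-0.018,-0.154],[-0.487,0.166,-0.018,-0.154],[-0.487,0.166,-0.018,-0.154],[-0.487,0.166,-0.018,-0.154]]
  jaw: 0.7

```text
time: 40.37
tcp_pos: [0.4026, 0.318, 0.2967]
tcp_rot: [0.743, -0.669, -0.0, 0.001]
ft_force: [1.4, -0.0, -0.4]
grip_width: 0.0664
```

Emit:
send_rows:
  deltas:
    - [[0,0,0,0],[0,0,0,0]]

```text
time: 40.53
tcp_pos: [0.4028, 0.3177, 0.2965]
tcp_rot: [0.744, -0.668, -0.0, 0.001]
ft_force: [-0.9, -0.5, -0.4]
grip_width: 0.0666
```

Run:
```python
from h import *
show(); f=grab('wrist','w28.png'); r=rects(f)
```

```text
t 40.53 tcp [0.4028 0.3177 0.2965] xax [ 0.1086 -0.9941  0.0011] zax [-0.002 -0.001 -1.   ] yaw -83.77 F [-0.91 -0.46 -0.45] M [-0.023 -0.026 -0.027] w 0.0666 j [ 0.54  0.27  1.74 -0.    1.13  2.  ]
px [296. 164.] c [0.4283 0.3492] heading 6.1 dims [0.104 0.041]
```

View pics/w28.png

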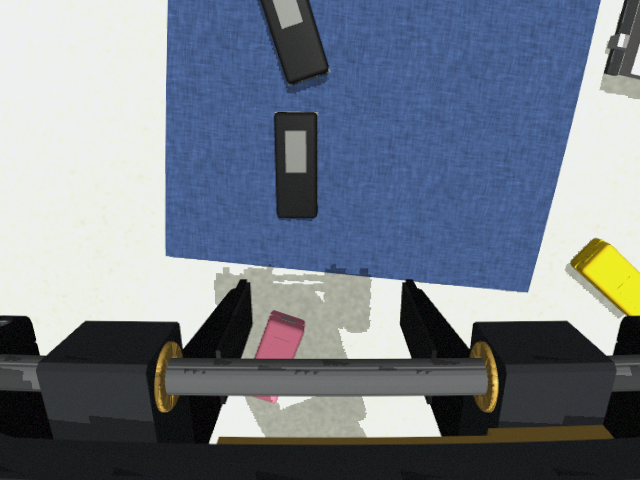

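Emit:
send_rows:
  deltas:
    - [[-0.015,-0.015,0.03,0],[-0.029,-0.029,0.06,0],[-0.029,-0.029,0.1,0],[-0.029,-0.029,0.14,0],[-0.029,-0.029,0.18,0],[-0.029,-0.029,0.22,0],[-0.029,-0.029,0.25,0],[-0.029,-0.029,0.267,0],[-0.029,-0.029,0.267,0],[-0.029,-0.029,0.267,0]]

```text
time: 41.42
tcp_pos: [0.4299, 0.3466, 0.0304]
tcp_rot: [0.743, -0.67, -0.0, 0.001]
ft_force: [-0.4, -0.4, 0.5]
grip_width: 0.0665
```

Emit:
send_rows:
  deltas:
    - [[0,0,0,0],[0,0,0,0],[0,0,0,0],[0,0,0,0],[0,0,0,0],[0,0,-0.02,0],[0,0,-0.06,0],[0,0,-0.1,0],[0,0,-0.1,0]]
  jaw: 0

```text
time: 42.17
tcp_pos: [0.4315, 0.3493, 0.1374]
tcp_rot: [0.743, -0.669, 0.001, -0.004]
ft_force: [1.5, 1.0, -2.9]
grip_width: 0.0422
```

Run:
```python
from h import *
f=grab('wrist','w29.png')
to([0.4075,-0.24,0.13],-87.5)
```

```text
t 42.22 tcp [0.4306 0.3488 0.1345] xax [ 0.1049 -0.9945 -0.0027] zax [ 0.006  0.003 -1.   ] yaw -83.98 F [-0.08 -0.15 -4.34] M [0.029 0.021 0.018] w 0.0416 j [ 0.56  0.52  1.84 -0.    0.77  2.03]
delta [0.5831 0.0848 0.0024] roll 0.062 rows>= 15
```

View pics/w29.png

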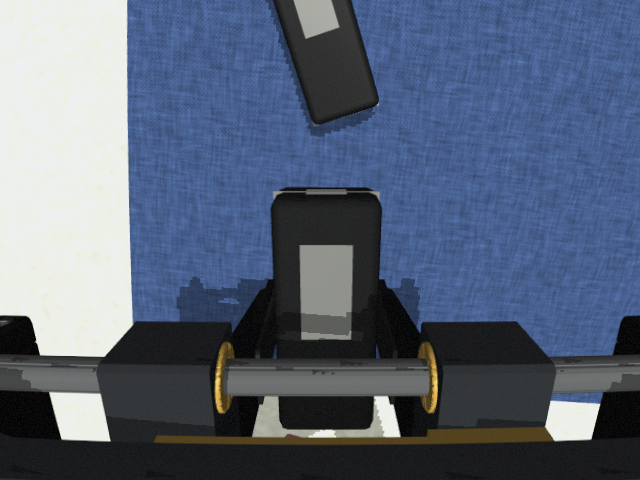

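Emit:
send_rows:
  deltas:
    - [[0.02,0.003,0,0.01],[0.055,0.008,0,0.03],[0.095,0.014,0,0.062],[0.135,0.02,0,0.062],[0.175,0.025,0,0.062],[0.215,0.031,0,0.062],[0.255,0.037,0,0.062],[0.295,0.043,0,0.062],[0.335,0.049,0,0.062],[0.375,0.054,0,0.062],[0.415,0.06,0,0.062],[0.455,0.066,0,0.062]]

```text
time: 43.22
tcp_pos: [0.4104, -0.1131, 0.1302]
tcp_rot: [0.722, -0.692, -0.001, 0.0]
ft_force: [1.2, -0.1, -3.9]
grip_width: 0.0418
```

Run:
```python
from h import *
to([0.4075,-0.24,0.13],-87.5)
```

```text
t 43.22 tcp [ 0.4104 -0.1131  0.1302] xax [ 4.290e-02 -9.991e-01 -7.000e-04] zax [-0.002  0.001 -1.   ] yaw -87.54 F [ 1.17 -0.08 -3.9 ] M [ 0.079 -0.101 -0.002] w 0.0418 j [-0.42  0.38  2.14 -0.    0.62  1.1 ]
delta [0.1266 0.0084 0.0002] roll -0.001 rows>= 4
```

Emit:
send_rows:
  deltas:
    - [[0.04,0.003,0,0],[0.08,0.006,0,0],[0.115,0.008,0,0],[0.127,0.008,0,0],[0.127,0.008,0,0],[0.127,0.008,0,0]]

```text
time: 43.72
tcp_pos: [0.4082, -0.2383, 0.1301]
tcp_rot: [0.722, -0.692, -0.001, 0.0]
ft_force: [0.0, -0.3, -3.5]
grip_width: 0.0416
```

Run:
```python
from h import *
f,_=meas(12); to([0.4075,-0.24,0.075],-87.5)
```

```text
t 44.32 tcp [ 0.4089 -0.2378  0.131 ] yaw -87.5 w 0.0417 F [-0.01  0.13 -3.22] Fsd [0.36 0.43 0.62] M [0.042 0.019 0.002] sd [0.025 0.025 0.029] M.toolx -0.0177 +- 0.0073
t 44.32 tcp [ 0.409  -0.2385  0.1312] xax [ 4.300e-02 -9.991e-01  2.000e-04] zax [ 0. -0. -1.] yaw -87.54 F [ 0.19 -0.36 -3.58] M [ 0.072 -0.005  0.004] w 0.0417 j [-0.67  0.43  2.04 -0.    0.67  0.86]
delta [0.0014 0.0016 0.0562] roll -0.001 rows>= 2
```

Emit:
send_rows:
  deltas:
    - [[0.001,0.001,0.03,0],[0.001,0.001,0.052,0],[0.001,0.001,0.058,0],[0.001,0.001,0.062,0],[0.001,0.001,0.066,0],[0.001,0.001,0.07,0],[0.001,0.001,0.073,0],[0.001,0.001,0.076,0],[0.001,0.001,0.079,0],[0.001,0.001,0.082,0],[0.001,0.001,0.083,0],[0.001,0.001,0.083,0]]

```text
time: 45.32
tcp_pos: [0.409, -0.2399, 0.0509]
tcp_rot: [0.722, -0.692, 0.002, -0.0]
ft_force: [-2.9, 8.4, 42.3]
grip_width: 0.0417
```

Run:
```python
from h import *
show(); s=grab('side'); cv2.imwrite('pics/s30.png',cv2.resize(s['color'][110:200,300:400],None,fx=7,fy=7,interpolation=2))
```

```text
t 45.32 tcp [ 0.409  -0.2399  0.0509] xax [ 0.0425 -0.9991  0.0021] zax [ 0.003 -0.002 -1.   ] yaw -87.56 F [-2.91  8.44 42.34] M [ 1.742  0.394 -0.048] w 0.0417 j [-0.67  0.58  2.09  0.    0.46  0.86]
```

View pics/s30.png

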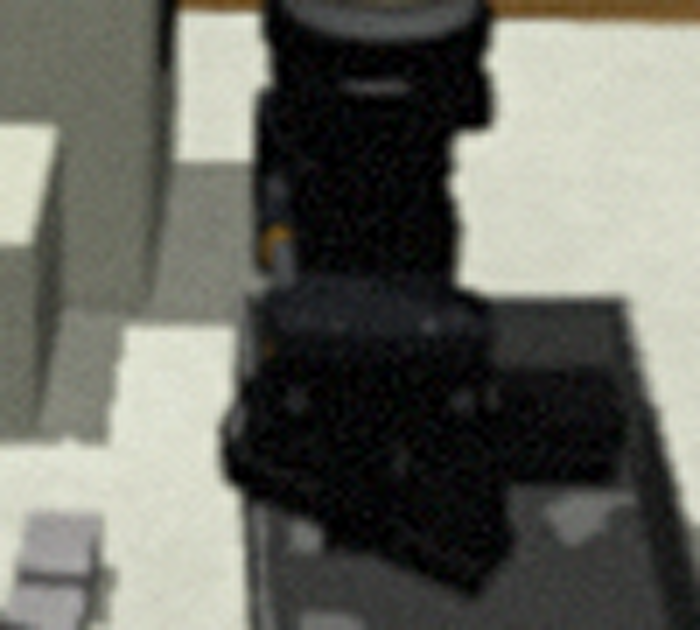

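Emit:
send_rows:
  deltas:
    - [[0,0,0,0],[0,0,0,0],[0,0,-0.02,0],[0,0,-0.05,0],[0,0,-0.073,0],[0,0,-0.073,0],[0,0,-0.073,0]]

```text
time: 45.95
tcp_pos: [0.4084, -0.24, 0.122]
tcp_rot: [0.722, -0.692, 0.001, -0.0]
ft_force: [-0.6, -0.4, -2.9]
grip_width: 0.0422
```

Run:
```python
from h import *
meas(20); to([0.4805,-0.30,0.12],-88)
```

```text
t 46.95 tcp [ 0.4079 -0.2396  0.1207] yaw -87.5 w 0.0421 F [ 0.01 -0.1  -3.36] Fsd [0.51 0.42 0.39] M [ 0.029  0.001 -0.01 ] sd [0.03  0.025 0.027] M.toolx -0.0002 +- 0.0056
t 46.95 tcp [ 0.408  -0.2397  0.1212] xax [ 4.280e-02 -9.991e-01  2.000e-04] zax [ 0. -0. -1.] yaw -87.55 F [ 0.58 -0.67 -3.47] M [-0.03   0.015 -0.027] w 0.0421 j [-0.67  0.45  2.04 -0.    0.65  0.86]
delta [ 0.0633 -0.0698  0.0012] roll 0.008 rows>= 3
```

Emit:
send_rows:
  deltas:
    - [[0.02,-0.024,0,0],[0.045,-0.051,0,0],[0.063,-0.07,0,0],[0.063,-0.07,0.015,0],[0.063,-0.07,0.028,0],[0.063,-0.07,0.036,0],[0.063,-0.07,0.042,0],[0.063,-0.07,0.048,0],[0.063,-0.07,0.054,0],[0.063,-0.07,0.06,0],[0.063,-0.07,0.066,0],[0.063,-0.07,0.07,0]]

```text
time: 47.95
tcp_pos: [0.483, -0.3007, 0.0527]
tcp_rot: [0.722, -0.692, 0.003, -0.001]
ft_force: [7.9, 1.7, 12.1]
grip_width: 0.0417
```

Emit:
send_rows:
  deltas:
    - [[0,0,0.003,0],[0,0,0.006,0],[0,0,0.009,0],[0,0,0.012,0],[0,0,0.015,0],[0,0,0.018,0],[0,0,0.021,0],[0,0,0.021,0],[0,0,0.021,0]]

```text
time: 48.7
tcp_pos: [0.4828, -0.3008, 0.0337]
tcp_rot: [0.722, -0.692, 0.004, -0.001]
ft_force: [2.3, 5.0, 33.0]
grip_width: 0.0416
```

Run:
```python
from h import *
show(); s=grab('side'); cv2.imwrite('pics/s31.png',cv2.resize(s['color'][100:190,280:380],None,fx=7,fy=7,interpolation=2))
```

```text
t 48.70 tcp [ 0.4828 -0.3008  0.0337] xax [ 0.043  -0.9991  0.0046] zax [ 0.006 -0.004 -1.   ] yaw -87.54 F [ 2.28  5.03 32.98] M [ 0.91  -0.192  0.116] w 0.0416 j [-0.67  0.69  1.87  0.    0.58  0.85]
```

View pics/s31.png

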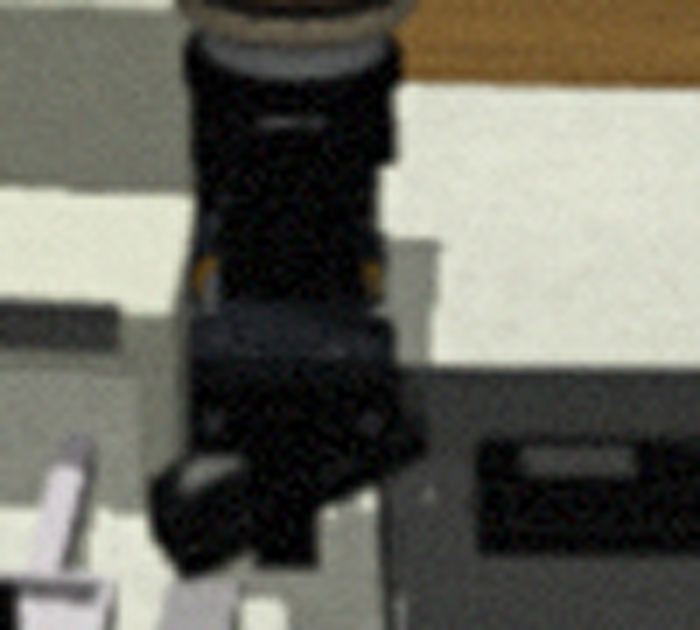

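Emit:
send_rows:
  deltas:
    - [[0,0,0,0],[0,0,0,0],[0,0,-0.02,0],[0,0,-0.05,0],[0,0,-0.08,0],[0,0,-0.088,0],[0,0,-0.088,0],[0,0,-0.088,0]]

```text
time: 49.42
tcp_pos: [0.4804, -0.2995, 0.1176]
tcp_rot: [0.722, -0.692, -0.0, 0.0]
ft_force: [-0.6, 0.3, -2.6]
grip_width: 0.0418
```

Run:
```python
from h import *
meas(20); s=grab('side','s32.png'); cv2.imwrite('pics/s32c.png',cv2.resize(s['color'][70:270,200:420],None,fx=3,fy=3,interpolation=2))
```

```text
t 50.42 tcp [ 0.4805 -0.2995  0.1176] yaw -87.5 w 0.0419 F [-0.08  0.11 -3.34] Fsd [0.55 0.54 0.4 ] M [0.028 0.033 0.01 ] sd [0.036 0.035 0.024] M.toolx -0.0323 +- 0.0078
```

View pics/s32c.png

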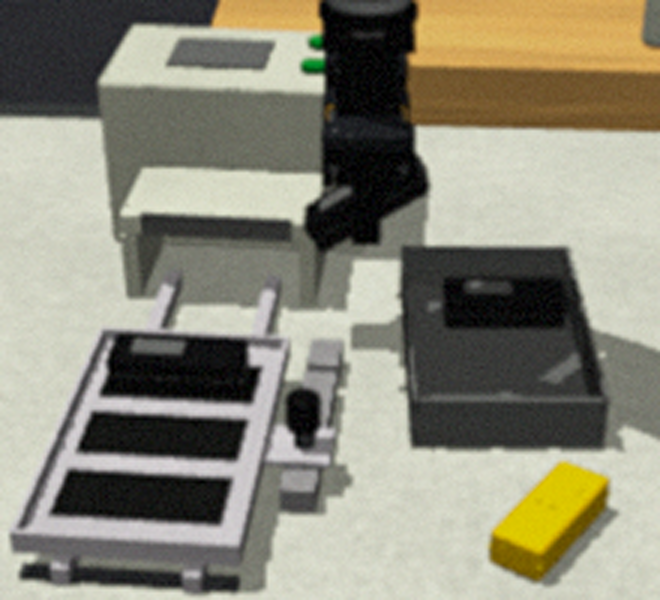

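Run:
```python
from h import *
to([0.636,-0.092,0.118],-92.8)
```

```text
t 50.47 tcp [ 0.4807 -0.2997  0.1182] xax [ 4.270e-02 -9.991e-01  1.000e-04] zax [ 0. -0. -1.] yaw -87.55 F [-0.15  0.5  -2.51] M [0.029 0.003 0.01 ] w 0.0422 j [-0.67  0.56  1.82 -0.    0.76  0.85]
delta [-2.008e-01 -1.641e-01  2.000e-04] roll 0.092 rows>= 7
```

Emit:
send_rows:
  deltas:
    - [[-0.015,-0.012,0,0.01],[-0.045,-0.037,0,0.03],[-0.075,-0.061,0,0.06],[-0.105,-0.086,0,0.092],[-0.135,-0.11,0,0.092],[-0.165,-0.135,0,0.092],[-0.19,-0.155,0,0.092],[-0.201,-0.164,0,0.092],[-0.201,-0.164,0,0.092],[-0.201,-0.164,0.02,0.092],[-0.201,-0.164,0.04,0.092],[-0.201,-0.164,0.05,0.092]]

```text
time: 51.47
tcp_pos: [0.6345, -0.0926, 0.0662]
tcp_rot: [-0.689, 0.724, 0.001, -0.001]
ft_force: [0.4, 0.4, -3.9]
grip_width: 0.0422
```

Emit:
send_rows:
  deltas:
    - [[0,0,0.003,0],[0,0,0.006,0],[0,0,0.009,0],[0,0,0.012,0],[0,0,0.0125,0],[0,0,0.0125,0]]

```text
time: 51.97
tcp_pos: [0.635, -0.0926, 0.0584]
tcp_rot: [-0.689, 0.724, 0.0, -0.0]
ft_force: [-14.0, 0.9, 21.5]
grip_width: 0.0421
```

Emit:
send_rows:
  deltas:
    - [[0,0,0,0],[0,0,0,0],[0,0,0,0],[0,0,0,0],[0,0,0,0],[0,0,-0.03,0],[0,0.02,-0.07,0],[0,0.04,-0.11,0],[0,0.06,-0.15,0],[0,0.08,-0.19,0],[0,0.08,-0.22,0],[0,0.08,-0.22,0]]
  jaw: 0.6

```text
time: 52.97
tcp_pos: [0.5569, -0.0883, 0.2833]
tcp_rot: [-0.689, 0.724, -0.005, 0.003]
ft_force: [0.4, 0.4, 0.4]
grip_width: 0.0573
```

```bash
cat >> h.py <<'E'
def traylabels(f,z=.06,th=95):
    im=cv2.GaussianBlur(f['color'],(3,3),0).astype(int); mx=im.max(2); mn=im.min(2)
    m=((mx>th)&(mx<200)&(mx-mn<30)).astype(np.uint8); n,l,st,ce=cv2.connectedComponentsWithStats(m)
    for i in range(1,n):
        if 500<st[i,4]<3000:
            x,y,w,h=st[i,:4]
            ring=mx[max(0,y-6):y+h+6,max(0,x-6):x+w+6]
            if np.median(np.r_[ring[0],ring[-1],ring[:,0],ring[:,-1]])<75:
                P=onplane(f,ce[i],z); print('label',np.round(ce[i]),st[i],np.round(P,4))
E
python3 - <<'E'
from h import *
show(); f=grab('wrist','w33.png'); traylabels(f)
E
```

```text
t 52.97 tcp [ 0.5569 -0.0883  0.2833] xax [-0.0492 -0.9988  0.0026] zax [ 0.011 -0.003 -1.   ] yaw -92.82 F [0.4  0.43 0.39] M [ 0.049 -0.042 -0.008] w 0.0573 j [-0.27  0.35  1.66 -0.    1.12  1.35]
label [415. 113.] [ 403   89   25   49 1158] [ 0.6363 -0.1694  0.06  ]
label [326. 121.] [ 314   97   25   49 1159] [ 0.6332 -0.093   0.06  ]
label [ 40. 378.] [  0 367  62  23 668] [0.3896 0.2215 0.06  ]
label [606. 384.] [580 368  60  71 814] [ 0.3509 -0.3793  0.06  ]
```

View pics/w33.png

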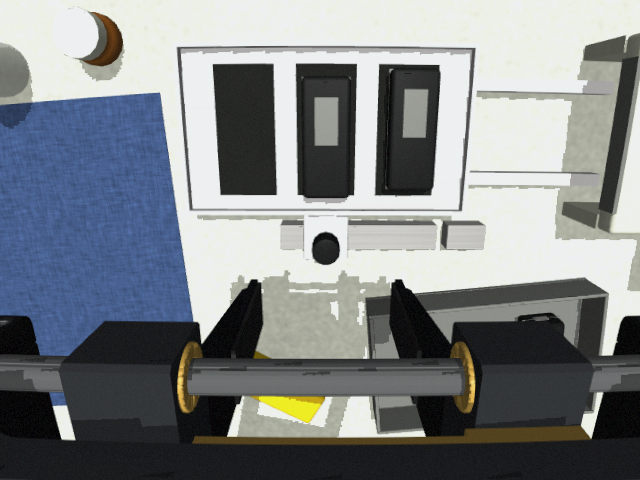

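Run:
```python
from h import *
to([0.620,-0.0925,0.060],-92.8)
```

```text
t 53.02 tcp [ 0.5567 -0.0882  0.2798] xax [-0.0493 -0.9988  0.0018] zax [ 0.007 -0.002 -1.   ] yaw -92.82 F [ 0.37  0.71 -0.88] M [-0.022  0.04   0.047] w 0.0569 j [-0.27  0.36  1.66 -0.    1.12  1.35]
delta [ 0.0008 -0.0618  0.2202] roll -0.000 rows>= 6
```

Emit:
send_rows:
  deltas:
    - [[0.001,-0.03,0.04,0],[0.001,-0.062,0.08,0],[0.001,-0.062,0.12,0],[0.001,-0.062,0.16,0],[0.001,-0.062,0.2,0],[0.001,-0.062,0.216,0],[0.001,-0.062,0.216,0],[0.001,-0.062,0.216,0]]
  jaw: 0.65

```text
time: 53.68
tcp_pos: [0.6171, -0.0917, 0.0569]
tcp_rot: [-0.69, 0.724, 0.002, -0.001]
ft_force: [-0.1, 0.1, 0.1]
grip_width: 0.0615
```

Emit:
send_rows:
  deltas:
    - [[0,0,0,0],[0,0,0,0],[0,0,0,0],[0,0,0,0],[0,0,0,0],[0,0,-0.02,0],[0,0,-0.04,0],[0,0,-0.04,0],[0,0,-0.04,0]]
  jaw: 0

```text
time: 54.43
tcp_pos: [0.618, -0.092, 0.1001]
tcp_rot: [-0.69, 0.724, -0.001, 0.0]
ft_force: [0.2, -0.2, -4.2]
grip_width: 0.0418
```

Run:
```python
from h import *
f,_=meas(24); cv2.imwrite('pics/w34.png',f['color'])
```

```text
t 55.63 tcp [ 0.6177 -0.0919  0.0993] yaw -92.8 w 0.0419 F [-0.06 -0.   -3.1 ] Fsd [0.53 0.67 0.47] M [0.03  0.023 0.019] sd [0.03  0.028 0.029] M.toolx -0.0244 +- 0.0058
```

View pics/w34.png

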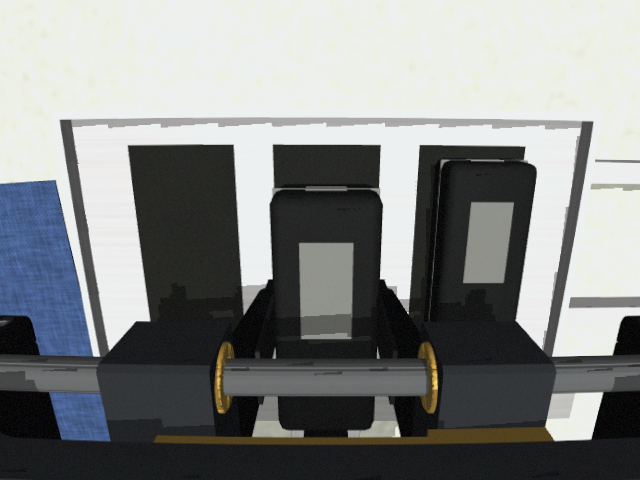

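Emit:
send_rows:
  deltas:
    - [[0,-0.008,0,0],[0,-0.008,0.015,0],[0,-0.008,0.03,0],[0,-0.008,0.037,0],[0,-0.008,0.04,0],[0,-0.008,0.04,0]]

```text
time: 56.13
tcp_pos: [0.6261, -0.0923, 0.06]
tcp_rot: [-0.69, 0.724, 0.0, -0.0]
ft_force: [0.6, -0.5, -3.3]
grip_width: 0.0417
```

Emit:
send_rows:
  deltas:
    - [[0,0,0,0],[0,0,0,0],[0,0,0,0],[0,0,-0.03,0],[0,0.02,-0.07,0],[0,0.04,-0.11,0],[0,0.06,-0.15,0],[0,0.08,-0.19,0],[0,0.08,-0.22,0],[0,0.08,-0.22,0]]
  jaw: 0.6

```text
time: 56.97
tcp_pos: [0.5469, -0.0888, 0.2877]
tcp_rot: [-0.689, 0.724, -0.005, 0.003]
ft_force: [0.3, 0.6, 0.7]
grip_width: 0.0567
```

Run:
```python
from h import *
f=grab('wrist','w35.png'); traylabels(f); to([0.49,0.33,0.3],-66)
```

```text
label [325.  99.] [ 313   75   24   49 1174] [ 0.6415 -0.0934  0.06  ]
label [413. 101.] [ 401   77   26   49 1159] [ 0.6365 -0.1698  0.06  ]
label [ 37. 377.] [  0 367  62  23 858] [0.3785 0.2282 0.06  ]
label [603. 384.] [580 368  49  71 723] [ 0.3387 -0.3802  0.06  ]
t 57.02 tcp [ 0.5467 -0.0887  0.2841] xax [-0.0493 -0.9988  0.002 ] zax [ 0.008 -0.002 -1.   ] yaw -92.83 F [-0.22  0.63 -0.68] M [0.032 0.016 0.088] w 0.0570 j [-0.28  0.34  1.68 -0.    1.12  1.34]
delta [-0.4153  0.0771 -0.0173] roll -0.468 rows>= 11
```

View pics/w35.png

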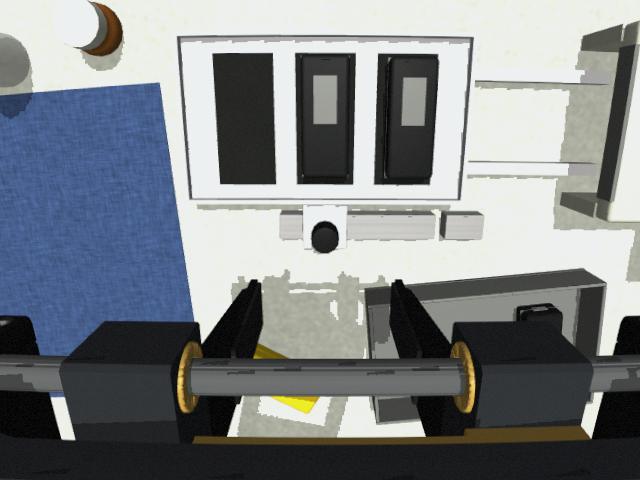

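Emit:
send_rows:
  deltas:
    - [[-0.415,0.077,-0.012,-0.468],[-0.415,0.077,-0.012,-0.468],[-0.415,0.077,-0.012,-0.468],[-0.415,0.077,-0.012,-0.468],[-0.415,0.077,-0.012,-0.468],[-0.415,0.077,-0.012,-0.468],[-0.415,0.077,-0.012,-0.468],[-0.415,0.077,-0.012,-0.468],[-0.415,0.077,-0.012,-0.468],[-0.415,0.077,-0.012,-0.468],[-0.415,0.077,-0.012,-0.468],[-0.415,0.077,-0.012,-0.468]]
  jaw: 0.65

```text
time: 58.02
tcp_pos: [0.4887, 0.3322, 0.2901]
tcp_rot: [0.84, -0.543, -0.0, 0.001]
ft_force: [-0.5, -0.9, -0.4]
grip_width: 0.0617
```

Run:
```python
from h import *
show(); f=grab('wrist','w36.png'); r=rects(f); 
for c,h in r:
    if c[1]>.25: to([*c,0.03],h-90)
```

```text
t 58.02 tcp [0.4887 0.3322 0.2901] xax [ 4.099e-01 -9.121e-01  1.000e-04] zax [-0.001 -0.001 -1.   ] yaw -65.80 F [-0.54 -0.87 -0.44] M [-0.062  0.038  0.01 ] w 0.0617 j [0.49 0.39 1.57 0.   1.18 1.63]
px [323. 111.] c [0.56   0.3666] heading 23.4 dims [0.104 0.042]
t 58.07 tcp [0.4891 0.3305 0.2903] xax [ 4.086e-01 -9.127e-01  4.000e-04] zax [-0.002 -0.001 -1.   ] yaw -65.89 F [-0.24 -0.   -0.8 ] M [ 0.036 -0.003 -0.044] w 0.0617 j [ 0.48  0.39  1.57 -0.    1.18  1.63]
delta [-0.004  -0.0799  0.2601] roll 0.013 rows>= 7
```

View pics/w36.png

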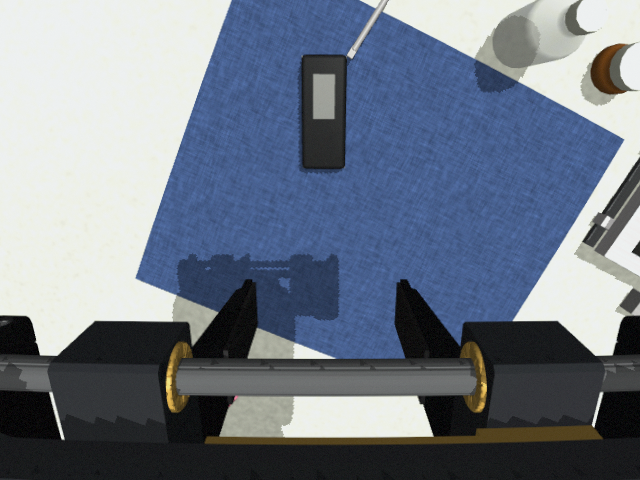

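Emit:
send_rows:
  deltas:
    - [[-0.004,-0.04,0.03,0.013],[-0.004,-0.08,0.06,0.013],[-0.004,-0.08,0.1,0.013],[-0.004,-0.08,0.14,0.013],[-0.004,-0.08,0.18,0.013],[-0.004,-0.08,0.22,0.013],[-0.004,-0.08,0.25,0.013],[-0.004,-0.08,0.261,0.013],[-0.004,-0.08,0.261,0.013],[-0.004,-0.08,0.261,0.013]]

```text
time: 58.9
tcp_pos: [0.5618, 0.3654, 0.0315]
tcp_rot: [0.835, -0.551, 0.0, -0.0]
ft_force: [0.6, 0.3, 0.4]
grip_width: 0.0617
```

Emit:
send_rows:
  deltas:
    - [[0,0,0,0],[0,0,0,0],[0,0,0,0],[0,0,0,0],[0,0,0,0],[0,0,-0.02,0],[0,0,-0.06,0],[0,0,-0.1,0],[0,0,-0.1,0]]
  jaw: 0

```text
time: 59.65
tcp_pos: [0.5633, 0.3675, 0.1385]
tcp_rot: [0.835, -0.55, 0.003, -0.005]
ft_force: [1.6, 0.8, -2.3]
grip_width: 0.0419
```

Run:
```python
from h import *
f=grab('wrist','w37.png')
to([0.4075,-0.24,0.13],-87.5)
```

```text
t 59.70 tcp [0.5623 0.3669 0.1349] xax [ 3.950e-01 -9.187e-01 -4.000e-04] zax [ 0.007  0.003 -1.   ] yaw -66.73 F [ 0.95 -0.1  -3.58] M [ 0.02  -0.013 -0.023] w 0.0416 j [ 0.48  0.66  1.54 -0.    0.94  1.64]
delta [0.4964 0.3819 0.0019] roll 0.362 rows>= 16
```

View pics/w37.png

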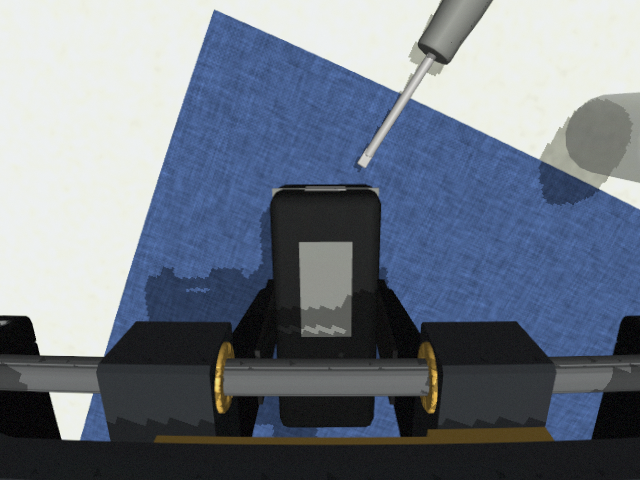

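Emit:
send_rows:
  deltas:
    - [[0.015,0.011,0,0.04],[0.04,0.031,0,0.12],[0.07,0.054,0,0.2],[0.1,0.077,0,0.28],[0.13,0.1,0,0.362],[0.16,0.123,0,0.362],[0.19,0.146,0,0.362],[0.22,0.169,0,0.362],[0.25,0.192,0,0.362],[0.28,0.215,0,0.362],[0.31,0.238,0,0.362],[0.34,0.261,0,0.362]]

```text
time: 60.7
tcp_pos: [0.4538, -0.0507, 0.1296]
tcp_rot: [0.723, -0.691, -0.001, 0.001]
ft_force: [1.0, -1.0, -4.0]
grip_width: 0.0419
```

Run:
```python
from h import *
to([0.4075,-0.24,0.13],-87.5)
```

```text
t 60.70 tcp [ 0.4538 -0.0507  0.1296] xax [ 4.42e-02 -9.99e-01 -5.00e-04] zax [-0.002  0.    -1.   ] yaw -87.47 F [ 1.04 -1.   -4.05] M [ 0.039 -0.004  0.028] w 0.0419 j [-0.26  0.42  2.07 -0.    0.65  1.27]
delta [ 0.1871  0.0546 -0.0004] roll 0.001 rows>= 5
```

Emit:
send_rows:
  deltas:
    - [[0.03,0.009,0,0],[0.07,0.02,0,0],[0.11,0.032,0,0],[0.15,0.044,0,0],[0.18,0.053,0,0],[0.187,0.0545,0,0],[0.187,0.0545,0,0],[0.187,0.0545,0,0]]

```text
time: 61.37
tcp_pos: [0.4085, -0.2379, 0.1298]
tcp_rot: [0.722, -0.692, -0.001, 0.0]
ft_force: [0.7, -0.4, -3.3]
grip_width: 0.0418
```

Run:
```python
from h import *
f,_=meas(12); cv2.imwrite('pics/w38.png',f['color']); to([0.4075,-0.24,0.048],-87.5)
```

```text
t 61.97 tcp [ 0.4092 -0.2377  0.1305] yaw -87.5 w 0.0420 F [ 0.25  0.02 -3.35] Fsd [0.46 0.52 0.44] M [ 0.037  0.025 -0.001] sd [0.025 0.029 0.032] M.toolx -0.0233 +- 0.0084
t 61.97 tcp [ 0.4091 -0.2384  0.1307] xax [ 4.40e-02 -9.99e-01  1.00e-04] zax [ 0. -0. -1.] yaw -87.48 F [ 0.05 -0.44 -3.44] M [0.036 0.055 0.035] w 0.0420 j [-0.67  0.43  2.04 -0.    0.67  0.86]
delta [0.0015 0.0017 0.0827] roll 0.000 rows>= 2
```

Emit:
send_rows:
  deltas:
    - [[0.001,0.002,0.03,0],[0.001,0.002,0.052,0],[0.001,0.002,0.058,0],[0.001,0.002,0.062,0],[0.001,0.002,0.066,0],[0.001,0.002,0.07,0],[0.001,0.002,0.073,0],[0.001,0.002,0.076,0],[0.001,0.002,0.079,0],[0.001,0.002,0.082,0],[0.001,0.002,0.082,0],[0.001,0.002,0.082,0]]

```text
time: 62.97
tcp_pos: [0.4071, -0.2399, 0.0508]
tcp_rot: [0.722, -0.692, 0.001, 0.0]
ft_force: [-8.0, 2.4, 34.2]
grip_width: 0.0421
```

Run:
```python
from h import *
show(); s=grab('side'); cv2.imwrite('pics/s39.png',cv2.resize(s['color'][110:200,300:400],None,fx=7,fy=7,interpolation=2))
```

```text
t 62.97 tcp [ 0.4071 -0.2399  0.0508] xax [ 0.0435 -0.9991  0.0012] zax [ 0.001 -0.001 -1.   ] yaw -87.50 F [-7.99  2.43 34.22] M [ 0.498  1.728 -0.202] w 0.0421 j [-0.67  0.58  2.1  -0.    0.46  0.86]
```

View pics/s39.png

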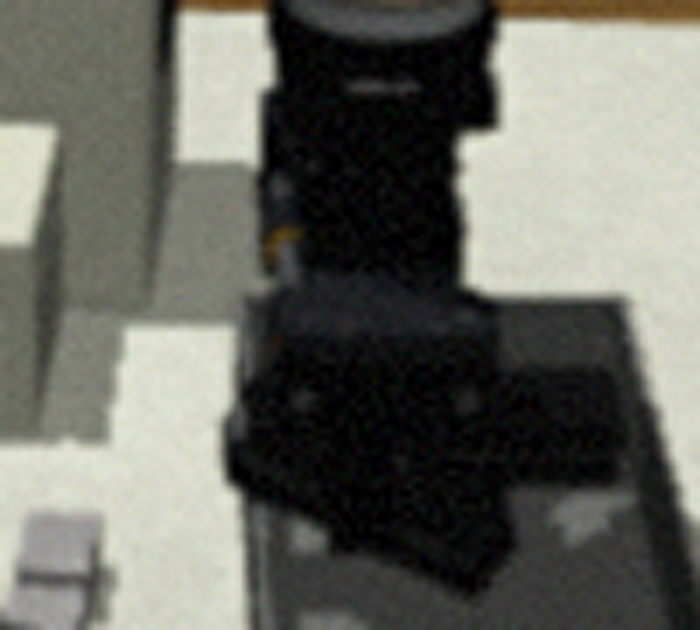

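Bottomed at about 27° as before. Lift and measure.

Emit:
send_rows:
  deltas:
    - [[0,0,0.002,0],[0,0,0.002,0],[0,0,0.002,0],[0,0,-0.02,0],[0,0,-0.05,0],[0,0,-0.073,0],[0,0,-0.073,0],[0,0,-0.073,0]]

```text
time: 63.68
tcp_pos: [0.4075, -0.2399, 0.1225]
tcp_rot: [0.722, -0.691, 0.001, -0.0]
ft_force: [0.2, -0.0, -3.2]
grip_width: 0.0419
```

Run:
```python
from h import *
meas(20); to([0.4805,-0.30,0.12],-88)
```

```text
t 64.68 tcp [ 0.407  -0.2396  0.1212] yaw -87.5 w 0.0417 F [-0.21  0.15 -3.32] Fsd [0.58 0.41 0.56] M [ 0.026 -0.026  0.001] sd [0.029 0.019 0.023] M.toolx 0.0276 +- 0.0043
t 64.68 tcp [ 0.4071 -0.2396  0.1217] xax [ 4.38e-02 -9.99e-01  2.00e-04] zax [ 0. -0. -1.] yaw -87.49 F [ 0.8   0.2  -3.75] M [ 0.002 -0.014  0.002] w 0.0417 j [-0.67  0.45  2.05 -0.    0.65  0.86]
delta [ 0.0635 -0.0706  0.0017] roll 0.009 rows>= 3
```

Emit:
send_rows:
  deltas:
    - [[0.02,-0.024,0,0],[0.045,-0.051,0,0],[0.063,-0.07,0,0],[0.063,-0.07,0.015,0],[0.063,-0.07,0.028,0],[0.063,-0.07,0.036,0],[0.063,-0.07,0.042,0],[0.063,-0.07,0.048,0],[0.063,-0.07,0.054,0],[0.063,-0.07,0.06,0],[0.063,-0.07,0.066,0],[0.063,-0.07,0.07,0]]

```text
time: 65.68
tcp_pos: [0.4824, -0.3006, 0.0535]
tcp_rot: [0.722, -0.691, 0.004, -0.001]
ft_force: [8.7, 2.6, 14.9]
grip_width: 0.0417
```

Emit:
send_rows:
  deltas:
    - [[0,0,0.003,0],[0,0,0.006,0],[0,0,0.009,0],[0,0,0.012,0],[0,0,0.015,0],[0,0,0.018,0],[0,0,0.021,0],[0,0,0.021,0],[0,0,0.021,0]]

```text
time: 66.43
tcp_pos: [0.4819, -0.3007, 0.0325]
tcp_rot: [0.722, -0.691, 0.003, -0.0]
ft_force: [17.9, -0.0, 1.0]
grip_width: 0.0418
```

Run:
```python
from h import *
show(); s=grab('side'); cv2.imwrite('pics/s40.png',cv2.resize(s['color'][100:190,280:380],None,fx=7,fy=7,interpolation=2))
```

```text
t 66.43 tcp [ 0.4819 -0.3007  0.0325] xax [ 0.0438 -0.999   0.004 ] zax [ 0.005 -0.004 -1.   ] yaw -87.49 F [17.88 -0.02  1.03] M [ 0.023 -2.678 -0.012] w 0.0418 j [-0.67  0.69  1.87  0.    0.57  0.85]
```

View pics/s40.png

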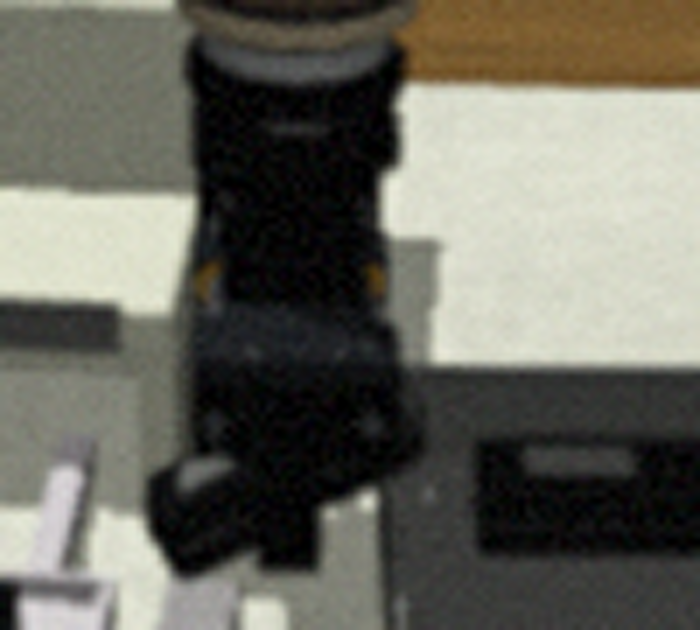

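Emit:
send_rows:
  deltas:
    - [[0,0,0,0],[0,0,0,0],[0,0,-0.02,0],[0,0,-0.05,0],[0,0,-0.08,0],[0,0,-0.088,0],[0,0,-0.088,0],[0,0,-0.088,0]]

```text
time: 67.15
tcp_pos: [0.4795, -0.2993, 0.118]
tcp_rot: [0.722, -0.691, -0.0, 0.0]
ft_force: [-0.5, -0.7, -4.0]
grip_width: 0.0416
```

Run:
```python
from h import *
meas(20); s=grab('side','s41.png'); cv2.imwrite('pics/s41c.png',cv2.resize(s['color'][80:170,280:380],None,fx=7,fy=7,interpolation=2))
```

```text
t 68.15 tcp [ 0.4797 -0.2994  0.1181] yaw -87.5 w 0.0417 F [-0.1  -0.01 -3.41] Fsd [0.48 0.44 0.49] M [ 0.026  0.067 -0.013] sd [0.043 0.033 0.029] M.toolx -0.0662 +- 0.0074
```

View pics/s41c.png

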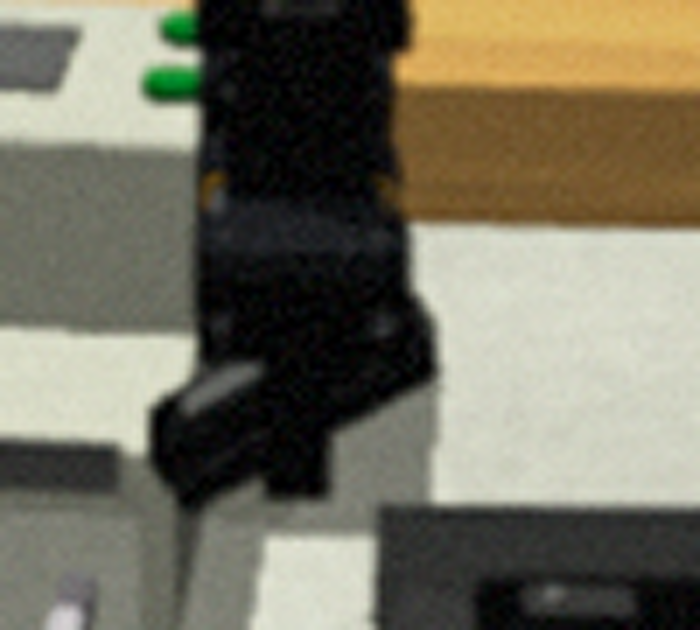

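Run:
```python
from h import *
to([0.369,-0.235,0.034],-87.5)
```

```text
t 68.20 tcp [ 0.4798 -0.2995  0.1187] xax [ 4.38e-02 -9.99e-01  1.00e-04] zax [ 0. -0. -1.] yaw -87.49 F [ 0.41  0.14 -3.32] M [ 0.036  0.012 -0.055] w 0.0423 j [-0.67  0.55  1.82 -0.    0.76  0.85]
delta [-0.0693  0.1079  0.0846] roll 0.000 rows>= 4
```

Emit:
send_rows:
  deltas:
    - [[-0.02,0.03,0,0],[-0.045,0.07,0,0],[-0.069,0.108,0,0],[-0.069,0.108,0,0],[-0.069,0.108,0.025,0],[-0.069,0.108,0.05,0],[-0.069,0.108,0.075,0],[-0.069,0.108,0.084,0],[-0.069,0.108,0.084,0],[-0.069,0.108,0.084,0]]

```text
time: 69.03
tcp_pos: [0.3689, -0.2354, 0.0345]
tcp_rot: [0.722, -0.692, -0.0, 0.0]
ft_force: [-0.0, -0.5, -2.9]
grip_width: 0.0418
```

Emit:
send_rows:
  deltas:
    - [[0,0,0,0],[0,0,0,0],[0,0,0,0],[0,0,0,0],[0,0,-0.01,0],[0,0,-0.04,0],[0,0,-0.08,0],[0,0,-0.12,0],[0,0,-0.16,0],[0,0,-0.2,0],[0,0,-0.23,0],[0,0,-0.23,0]]
  jaw: 0.6

```text
time: 70.03
tcp_pos: [0.3701, -0.2362, 0.2703]
tcp_rot: [0.723, -0.691, 0.005, -0.0]
ft_force: [-0.2, -0.0, 0.1]
grip_width: 0.0568
```

Run:
```python
from h import *
show(); f=grab('wrist','w42.png'); s=grab('side','s42.png')
to([0.5192,-0.0856,0.12],-92.8)
```

```text
t 70.03 tcp [ 0.3701 -0.2362  0.2703] xax [ 0.044  -0.999   0.0069] zax [ 0.007 -0.007 -1.   ] yaw -87.48 F [-0.25 -0.05  0.08] M [ 0.012 -0.014 -0.02 ] w 0.0568 j [-0.72  0.18  1.95 -0.    1.    0.81]
t 70.13 tcp [ 0.3689 -0.2352  0.2655] xax [ 0.0439 -0.999   0.002 ] zax [ 0.002 -0.002 -1.   ] yaw -87.49 F [-0.2  -0.07  0.04] M [ 0.029 -0.009  0.014] w 0.0571 j [-0.72  0.19  1.95 -0.    1.    0.81]
delta [-0.1432 -0.1564  0.1455] roll 0.093 rows>= 7
```

View pics/w42.png

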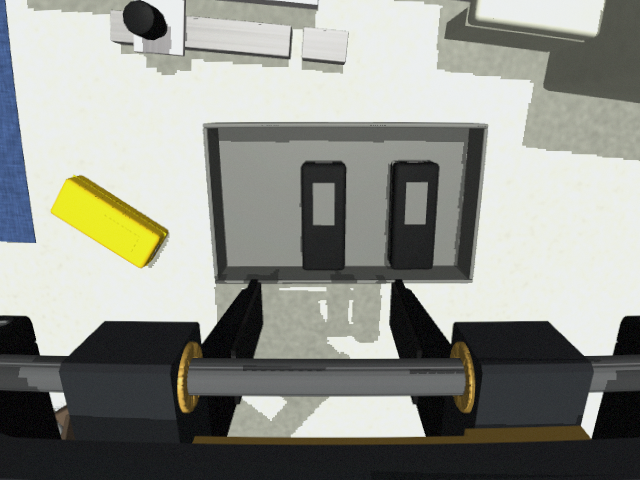

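View pics/s42.png

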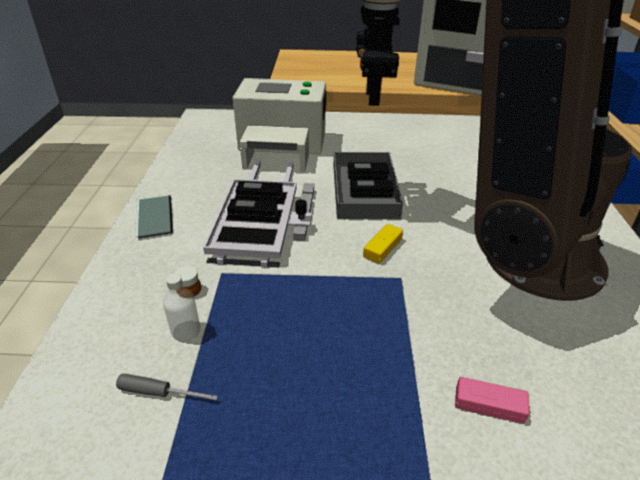

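Emit:
send_rows:
  deltas:
    - [[-0.04,-0.04,0,0.03],[-0.07,-0.08,0,0.06],[-0.1,-0.11,0.02,0.093],[-0.143,-0.156,0.06,0.093],[-0.143,-0.156,0.1,0.093],[-0.143,-0.156,0.14,0.093],[-0.143,-0.156,0.146,0.093],[-0.143,-0.156,0.146,0.093],[-0.143,-0.156,0.146,0.093]]
  jaw: 0.7

```text
time: 70.88
tcp_pos: [0.5171, -0.085, 0.1161]
tcp_rot: [-0.69, 0.724, 0.003, -0.002]
ft_force: [0.5, -0.1, 0.3]
grip_width: 0.0664
```

Run:
```python
from h import *
f=grab('wrist','w43.png'); to([0.5192,-0.0856,0.0575],-92.8)
```

```text
t 70.93 tcp [ 0.5179 -0.0857  0.1182] xax [-4.880e-02 -9.988e-01 -5.000e-04] zax [-0.003  0.001 -1.   ] yaw -92.80 F [-0.62 -0.42  0.94] M [-0.003  0.016  0.039] w 0.0663 j [-0.29  0.51  1.92 -0.    0.71  1.33]
delta [-0.0001 -0.0014  0.0607] roll 0.000 rows>= 2
```

View pics/w43.png

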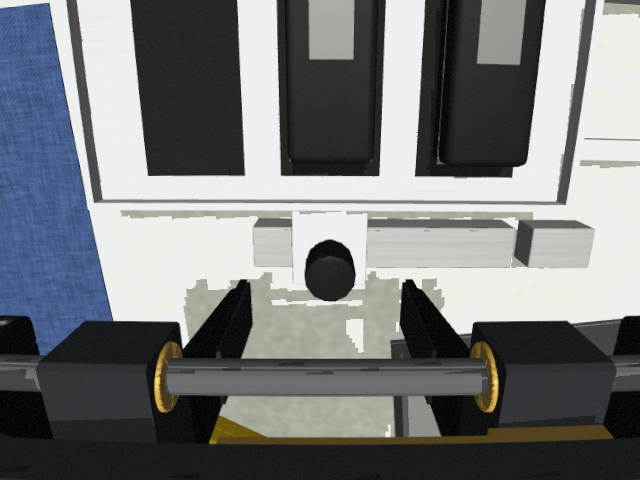

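Emit:
send_rows:
  deltas:
    - [[0,0,0.03,0],[0,0,0.055,0],[0,0,0.0617,0],[0,0,0.0617,0],[0,0,0.0617,0]]

```text
time: 71.35
tcp_pos: [0.519, -0.0863, 0.0587]
tcp_rot: [-0.689, 0.725, -0.001, 0.0]
ft_force: [0.8, -0.2, -0.0]
grip_width: 0.0667
```

Emit:
send_rows:
  deltas:
    - [[0,0,0,0],[0,0,0,0],[0,0,0,0],[0,0,0,0],[0,0,0,0],[0,0,0,0],[0,0,0,0]]
  jaw: 0

```text
time: 71.93
tcp_pos: [0.5185, -0.0857, 0.057]
tcp_rot: [-0.69, 0.724, -0.0, -0.0]
ft_force: [0.8, 6.7, 1.8]
grip_width: 0.0256
```

Emit:
send_rows:
  deltas:
    - [[0,0,-0.005,0],[0,0,-0.01,0],[0,0,-0.014,0],[0,0,-0.015,0],[0,0,-0.015,0],[0,0,-0.015,0]]

```text
time: 72.43
tcp_pos: [0.5185, -0.0856, 0.0719]
tcp_rot: [-0.689, 0.724, -0.0, 0.0]
ft_force: [2.0, -0.8, -5.2]
grip_width: 0.0259
```

Run:
```python
from h import *
to([0.5131,-0.2056,0.0726],-92.8)
```

```text
t 72.43 tcp [ 0.5185 -0.0856  0.0719] xax [-4.920e-02 -9.988e-01  1.000e-04] zax [ 0. -0. -1.] yaw -92.82 F [ 1.97 -0.78 -5.23] M [-0.058 -0.291  0.058] w 0.0259 j [-0.29  0.59  1.95 -0.    0.6   1.33]
delta [ 0.1201 -0.0005 -0.0007] roll -0.000 rows>= 3
```

Emit:
send_rows:
  deltas:
    - [[0.005,0,0,0],[0.012,0,0,0],[0.021,0,0,0],[0.031,0,0,0],[0.041,0,0,0],[0.051,0,0,0],[0.061,0,0,0],[0.071,0,0,0],[0.081,0,0,0],[0.091,0,0,0],[0.1,0,0,0],[0.107,0,0,0]]

```text
time: 73.43
tcp_pos: [0.5129, -0.1936, 0.0718]
tcp_rot: [-0.689, 0.724, 0.0, -0.0]
ft_force: [0.4, 1.2, -5.5]
grip_width: 0.0255
```

Emit:
send_rows:
  deltas:
    - [[0.006,0,0,0],[0.01,0,0,0],[0.0125,0,0,0],[0.013,0,0,0],[0.013,0,0,0],[0.013,0,0,0],[0.013,0,0,0]]

```text
time: 74.02
tcp_pos: [0.5124, -0.2053, 0.0719]
tcp_rot: [-0.69, 0.724, 0.0, -0.0]
ft_force: [-3.8, -1.4, -5.5]
grip_width: 0.0255
```

Run:
```python
from h import *
show(); grab('wrist','w44.png')
```

```text
t 74.02 tcp [ 0.5124 -0.2053  0.0719] xax [-4.880e-02 -9.988e-01  1.000e-04] zax [-0.001 -0.    -1.   ] yaw -92.80 F [-3.77 -1.43 -5.52] M [-0.219  0.615 -0.037] w 0.0255 j [-0.5   0.61  1.89 -0.    0.64  1.12]
```

View pics/w44.png

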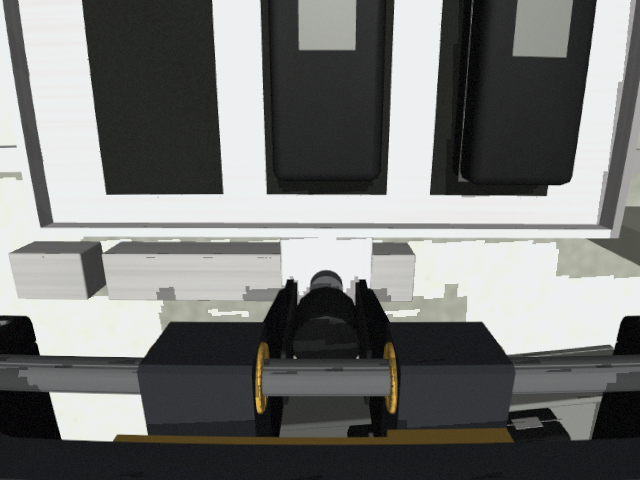

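Emit:
send_rows:
  deltas:
    - [[0,0,0.004,0],[0,0,0.008,0],[0,0,0.012,0],[0,0,0.015,0],[0,0,0.015,0],[0,0,0.015,0]]

```text
time: 74.57
tcp_pos: [0.5124, -0.2054, 0.057]
tcp_rot: [-0.69, 0.724, 0.0, -0.0]
ft_force: [-6.2, -1.0, 0.1]
grip_width: 0.0255
```

Emit:
send_rows:
  deltas:
    - [[0,0,0,0],[0,0,0,0],[0,0,0,0],[0,0,0,0],[0,0,-0.03,0],[0,0,-0.07,0],[0,0.04,-0.11,0],[0,0.07,-0.15,0],[0,0.07,-0.19,0],[0,0.07,-0.22,0],[0,0.07,-0.22,0],[0,0.07,-0.22,0]]
  jaw: 0.7

```text
time: 75.57
tcp_pos: [0.4434, -0.2025, 0.2797]
tcp_rot: [-0.689, 0.724, -0.003, 0.001]
ft_force: [-0.3, -0.9, -0.3]
grip_width: 0.0669
```

Run:
```python
from h import *
show()
w=grab('wrist','w45.png'); s=grab('side','s45.png')
cv2.imwrite('pics/s45c.png',cv2.resize(s['color'][70:270,200:420],None,fx=3,fy=3,interpolation=2))
traylabels(w)
```

```text
t 75.57 tcp [ 0.4434 -0.2025  0.2797] xax [-0.0494 -0.9988  0.0031] zax [ 0.006 -0.003 -1.   ] yaw -92.83 F [-0.32 -0.93 -0.3 ] M [ 0.03  -0.011 -0.056] w 0.0669 j [-0.56  0.25  1.83  0.    1.06  1.06]
label [447. 263.] [437 244  21  39 742] [ 0.3854 -0.3148  0.06  ]
```

View pics/w45.png

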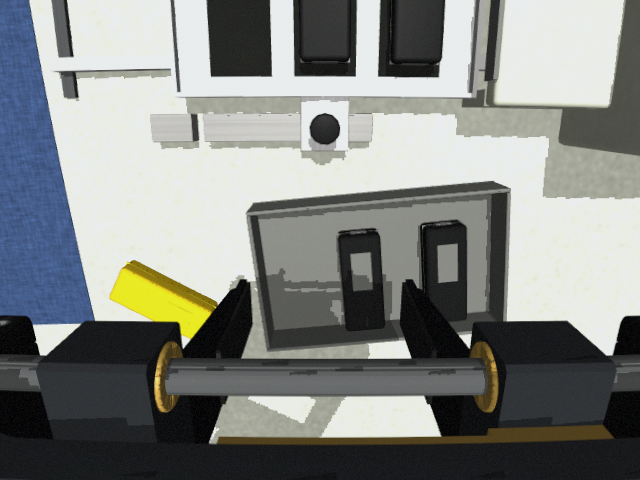

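View pics/s45c.png

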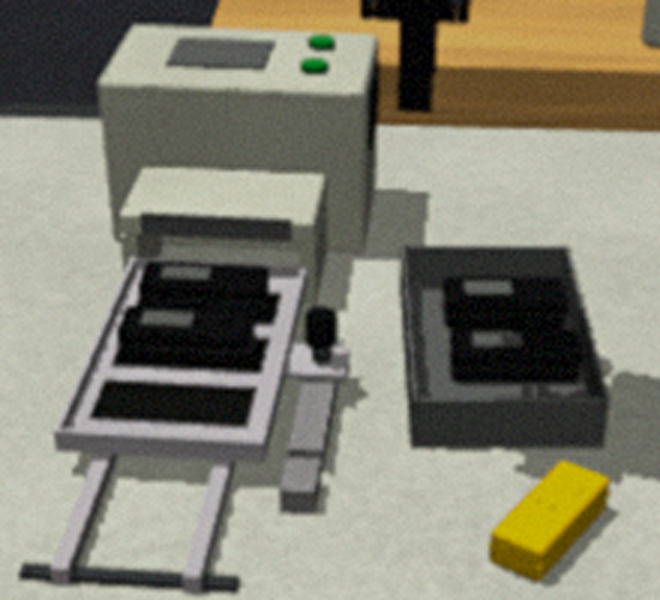

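Run:
```python
from h import *
w=viewer.grab_frame('wrist'); s=viewer.grab_frame('side')
print(tri([(w,(325,127)),(s,(307,174.5))]))
for i in range(6): viewer.grab_frame('top')
order.close_job(); show()
```

```text
(array([ 0.51244322, -0.20501918,  0.06861179]), [0.0005491247040263281, 0.0005491247040263612])
the job is handed in; nothing more can be done
the job is handed in; nothing more can be done
```

I finished the job and handed it in at about 76 s of the 210 s allowed. Two sound adapters are in the tray at the test stop, and two rattling ones are in the reject bin.

- **Tray:** I drew it out to the loading stop first. Once it was loaded I slid it back to the test stop. The pin dropped home both times. The last check put the knob top at 68.6 mm against 67.9 mm at the start, and about 1 mm from where it began.
- **Tipping:** I tipped each adapter about 27–31° both ways by pressing one end, then the other, on the bin rim, then compared the grip moments.

| Adapter (original place on the mat) | Moment difference (N m) | Verdict | Now in |
|---|---|---|---|
| Near the robot, on the tray side | 0.108 | rattles | reject bin |
| Far from the robot, on the tray side | 0.000 | sound | tray |
| Near the robot, on the far side from the tray | 0.032 | sound | tray |
| Far from the robot, by the screwdriver | 0.094 | rattles | reject bin |

- **The 0.032 reading:** this was larger than expected for a sound one. The adapter had shifted a little in the grip while tipped. Re-gripped level it read −0.024 N m, matching the untipped readings, so I called it sound.
- **Placement:** both sound adapters first landed 7–16 mm off the middle of their pads, and I re-centred them. In the last pictures they lie flat on neighbouring pads.
- **Height measurement:** the adapter label heights from the side camera and an earlier wrist view came out at 22–29 mm, against 30 mm in the text. Closer wrist pictures fitted 30 mm, so I used that.
- **Everything else:** the gripper went nowhere near the bottle, jar, screwdriver or the pink and yellow blocks. I saw no grip slackening and no adapter knocked aside.

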